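Fit the tube head to the shaker, load the tubes and set the speed

ROBOT

A 7-joint arm with a two-finger parallel gripper is mounted at the origin on the work surface. World frame = base frame: x ahead of the robot, y to its left, z up, the work surface at z = 0. Lengths are in m, angles in degrees, forces in N, time in s.
With the tool pointing down it reaches from about 0.425 to 0.875 m from the base axis. Payload 4.7 kg.
Tool frame: the origin (TCP) lies between the finger pads; the fingertips stand env.finger_overhang ahead of it and the grasp point (between the pads) lies 5 mm behind it (env.finger_overhang is the distance from the TCP to the fingertips, in m); z points along the fingers, y is the line along which they close (so a half turn about z gives the same grasp; the last joint's range is limited). The gripper opens to 87 mm and grips with 3 to 60 N. Pads are 19 mm wide; open, the fingers measure 117 mm over their backs; the gripper's body (75 mm by 190 mm) begins 51 mm behind the grasp point.
Start: joints at [78.043, 18.392, -4.016, 83.108, 1.295, 78.541, -3.26], TCP at [0.144, -0.634, 0.237] pointing down, gripper open.
Joint ranges: [-163.93, 163.93], [-17.29, 119.83], [-79.2, 71.16], [3.27, 140.29], [-89.18, 269.18], [5.43, 117.66], [-154.24, 154.24]. Speed limits (degrees/s): [147.25, 147.25, 180, 180, 180, 180, 180].

INTERFACE

Orientations are given as [roll, pitch, yaw] about the fixed x, y, z axes, in that order (R = Rz(yaw) Ry(pitch) Rx(roll)).
In Python, from cell import telemetry, eyes, env, models gives the robot as it stands. The module is installed in compiled form; this text tells all that it offers.
- The arm moves only by the tool drive_tool, never from a script. Its arguments are lists of equal length, an entry for each row: "angular": the turn, a rotation vector about the tool's x, y, z in rad, a list of three; "delta_pos": the shift along the tool's x, y, z in cm, a list of three; "gripper": the finger opening in cm, from 0 to 8.7. A call has 1 to 20 rows; each row shifts and turns the commanded pose from where the row before left it, along the tool's axes as they then stand; what a row does not reach is not made up. A row lasts 1/10 s, in which the tool goes at most 50 mm and 8.59 degrees, less where a joint would pass 70% of its speed; a pose out of reach is approached as far as the arm can. A call with a gripper value outside its range is refused whole. The fingers move at their own pace and stop on an object; "squeeze" is the grip in N (left out, the last holds). Time passes only in rows, so rows that do not move let the fingers close. It gives the time, the measured TCP pose, the force, the opening and the grip force at its end, in the units of the state.
- telemetry.get_obs(): the state, without advancing time (a new reading comes with each control period).
- eyes.read_camera(name): name is "scene" or "side" or "wrist"; returns a dict with "pixels" (384x512x3 uint8, red, green, blue), "mtx" (3x3 intrinsics, pixels), "origin" and "orientation" of the camera in the world. Camera axes: x right, y down, z forward; pixel columns grow to the right and rows downward; lengths in m; the calibration is good to about 2 mm. A picture is of the moment at which its call begins. There is no depth.
- env.sign_off(): hands the job in; it is judged then, once.
Trained networks look in a picture, given as the dict that the camera call returned (one of the last four; its "shot" number tells which), for a name from the list of things; names that differ only in an ending like _2 or _b are one class to them, and where a whole thing is asked for, a point or a joint stands for the part that bears it (a point fixed in the world has none). Each returns a list of dicts, best first, with "p" (0 to 1); they miss things now and then, are a little off and sometimes report something else, mostly with a low value. They report only what shows in the picture. A call takes as long as a camera call.
- models.search_frame(picture, target): "centre" ([column, row] in pixels, amid what is visible of it).
- models.cut_out(picture, target): "pixels" (384x512 bool, what is visible of it) and "centre" ([column, row] in pixels, amid what is visible of it).
The state is a dict: "time_s": time; "qpos": joint angles; "joint_velocities": joint speeds; "effort": joint torques, N m; "tool_pos": TCP position; "tool_rot": TCP orientation; "force": force on the tool from outside, world axes, zero at the start; "wrist_torque": the same for the moment, N m; "grip_width": finger opening in m; "grasp_force": force on a finger pad.
Only numpy, scipy, OpenCV 4.12 (cv2) and the standard library are available. Lean on these libraries where they do the work, as an engineer would, in place of code of your own. Each camera call takes 0.05 s, during which the arm holds its last target. There are 200 camera calls.

TASK

Get the tube shaker ready for a run: lift the loose six-place tube head by its knob, turn it so that its three small holes line up with the three studs on the shaker's drive plate, and slide it down until it sits fully home. Then draw every capped tube straight up out of the blue cooling block, keep it upright and lower it (do not drop it) to the bottom of a free place in the head, one tube per place. When all are loaded, turn the speed dial clockwise to the red mark, and leave the tip box, the bottle and the carton where they stand.

Things in the scene. Friction and masses are not known exactly. Their poses are not given: they have to be found in the camera images.
- shaker: Tube shaker, fixed to the bench: white housing 220 (x) by 340 (y) mm, flat top deck 70 mm above the bench. Origin: centre of its underside, on the bench; its z is up. In its frame the drive plate's axis is at (0, -65) mm and the speed dial's axis at (0, +105) mm.
- hub (a point): Centre of the top face of the shaker's round aluminium drive plate (diameter 116 mm, 80 mm above the bench); z up. Three upright studs, diameter 8 mm, 25 mm tall, the last 6 mm tapered to 3 mm, stand on it 34 mm from the centre at 30, 150 and 270 degrees anticlockwise from this point's x axis. The plate can be turned but is stiff (0.5 N m); its angle varies.
- head: Tube head: loose white disc, diameter 170, 45 mm thick, 0.6 kg, on the bench. Origin: centre of underside, z up. Central black round knob, diameter 30, from 45 to 91 mm up. Three 11 mm through-holes 34 mm from the centre at 30, 150, 270 degrees from its x axis (any of 3 turns fits). Six tube places: 32 mm bores 62 mm from the centre at 0, 60 .. 300 degrees, floor 7 mm up.
- block: Blue cooling block, loose, 1.6 kg: 190 (x) by 124 (y) by 100 mm tall. Origin: centre of its underside; z is up. Six pockets of diameter 31.5 mm at x = -66, 0, 66 and y = -33, 33 mm in its frame, their floor 6 mm above the bench; some may be empty.
- tube0: 50 ml tube; four to six are present, in any pockets. Body diameter 29 mm with a tapered foot (10 mm wide at the end, full width from 16 mm up), orange cap of diameter 34 mm from 99 to 116 mm above the foot; about 60 g. Origin: centre of its foot; z points to the cap. In the block only the cap stands out, its lower edge 5 mm above the block.
- tube1: 50 ml tube; four to six are present, in any pockets. Body diameter 29 mm with a tapered foot (10 mm wide at the end, full width from 16 mm up), orange cap of diameter 34 mm from 99 to 116 mm above the foot; about 60 g. Origin: centre of its foot; z points to the cap. In the block only the cap stands out, its lower edge 5 mm above the block.
- tube2: 50 ml tube; four to six are present, in any pockets. Body diameter 29 mm with a tapered foot (10 mm wide at the end, full width from 16 mm up), orange cap of diameter 34 mm from 99 to 116 mm above the foot; about 60 g. Origin: centre of its foot; z points to the cap. In the block only the cap stands out, its lower edge 5 mm above the block.
- tube3: 50 ml tube; four to six are present, in any pockets. Body diameter 29 mm with a tapered foot (10 mm wide at the end, full width from 16 mm up), orange cap of diameter 34 mm from 99 to 116 mm above the foot; about 60 g. Origin: centre of its foot; z points to the cap. In the block only the cap stands out, its lower edge 5 mm above the block.
- tube4: 50 ml tube; four to six are present, in any pockets. Body diameter 29 mm with a tapered foot (10 mm wide at the end, full width from 16 mm up), orange cap of diameter 34 mm from 99 to 116 mm above the foot; about 60 g. Origin: centre of its foot; z points to the cap. In the block only the cap stands out, its lower edge 5 mm above the block.
- tube5: 50 ml tube; four to six are present, in any pockets. Body diameter 29 mm with a tapered foot (10 mm wide at the end, full width from 16 mm up), orange cap of diameter 34 mm from 99 to 116 mm above the foot; about 60 g. Origin: centre of its foot; z points to the cap. In the block only the cap stands out, its lower edge 5 mm above the block.
- dial (a joint): Speed dial on the shaker's deck, in rad, growing clockwise seen from above: 0 at its anticlockwise stop, 4.71 at the other. The red mark (mark 3 of 0 to 10) is at 81 degrees = 1.414. It starts between 0 and 0.3 and stays where it is left (friction 0.05 N m). Its grip is an upright black bar 14 mm thick, 49 mm long, its top 114 mm above the bench.
- dial_grip (a point): Point on the dial's axis at the height to grip, 107 mm above the bench; it turns with the dial, whose bar lies along this point's x axis, the white pointer end towards -x. At dial 0 this point's x axis is parallel to the shaker's x axis.
- tipbox: Bystander: box of pipette tips, green foot and clear lid, 86 by 124 by 92 mm, loose; origin at the centre of its underside.
- reagent: Bystander: white plastic bottle with a blue cap, diameter 68 mm, 130 mm tall, loose; origin at the centre of its underside.
- carton: Bystander: small cardboard carton 55 by 55 by 105 mm standing upright, loose; origin at the centre of its underside.

How it is judged (in metres and radians):
On the way, in this order (a step that is already met when the one before it is completed fails the run):
1. the tube head sits fully home on the drive plate, on all three studs (z of head in the frame of hub below 0.004 m and horizontal distance between head and hub below 0.004 m and angle between head's own z axis and vertical below 0.04 rad), for 0.3 s.
2. every tube stands at the bottom of a place in the head (all of step 1 and z of each of tube0, tube1, tube2, tube3, tube4, tube5 in the frame of head below 0.012 m and horizontal distance between each of tube0, tube1, tube2, tube3, tube4, tube5 and head below 0.072 m and angle between each of tube0, tube1, tube2, tube3, tube4, tube5's own z axis and vertical below 0.15 rad), for 0.3 s.
3. the speed dial is turned to the red mark (value of joint dial between 1.3 and 1.53 rad), for 0.3 s.
At the end, for the whole second after the job is handed in: Head within 4 mm of the drive plate's face, centred within 4 mm, level within 2.3 degrees; each tube in a place of the head, foot at most 12 mm above the head's underside (place floor: 7 mm), tilt under 8.6 degrees; dial 1.30 to 1.53 rad (red mark 1.414); all at rest (all of step 2 and all of step 3 and linear speed of each of head, tube0, tube1, tube2, tube3, tube4, tube5 below 0.02 m/s); the robot touches nothing.
It fails at once if a bystander (tip box, bottle or carton) is moved more than 25 mm (distance of any of tipbox, reagent, carton from where it was at the start of the episode above 0.025 m).
It fails at once if a tube is dropped (falls freely for more than about 25 mm) ((linear speed of tube0 above 0.7 m/s and contact force between tube0 and the fingers below 0.01 N and z of tube0 in the frame of block above 0.03 m) or (linear speed of tube1 above 0.7 m/s and contact force between tube1 and the fingers below 0.01 N and z of tube1 in the frame of block above 0.03 m) or (linear speed of tube2 above 0.7 m/s and contact force between tube2 and the fingers below 0.01 N and z of tube2 in the frame of block above 0.03 m) or (linear speed of tube3 above 0.7 m/s and contact force between tube3 and the fingers below 0.01 N and z of tube3 in the frame of block above 0.03 m) or (linear speed of tube4 above 0.7 m/s and contact force between tube4 and the fingers below 0.01 N and z of tube4 in the frame of block above 0.03 m) or (linear speed of tube5 above 0.7 m/s and contact force between tube5 and the fingers below 0.01 N and z of tube5 in the frame of block above 0.03 m)).
It fails at once if a tube is laid over by more than 50 degrees (angle between any of tube0, tube1, tube2, tube3, tube4, tube5's own z axis and vertical above 0.87 rad).
Of tube0, tube1, tube2, tube3, tube4, tube5 only 4 to 6 are there at a start; the rules pass over those that are not, and their reading is None.
At some moment in a run one of block may be knocked a few centimetres aside while the robot is not near it.
It also fails if it takes over 208 s, if anything falls off the work surface, if the arm or the gripper's body presses on something with over 40 N, if the wrist force passes 120 N, or if a joint passes its speed limit or range.

## Working session

There is one attempt and no reset: what is moved stays moved. The work goes in short steps, Python scripts to look and compute and a tool call to move; the robot and the scene stay as the last step left them, time stands still between calls to the robot, and variables do not carry over. Pictures are saved under pics/ and viewed, at most 14 in all, crops included, and the job is handed in when it is done.

Besides the shell and the picture viewer there is one more tool, called after "Emit:" by a JSON object that holds its "api" and its "payload", one argument or row to a line. drive_tool: Moves the arm, as the interface text tells. Its arguments: {"type":"object","properties":{"angular":{"type":"array","items":{"type":"array","items":{"type":"number"}}},"delta_pos":{"type":"array","items":{"type":"array","items":{"type":"number"}}},"gripper":{"type":"array","items":{"type":"number"}},"squeeze":{"type":"number"}},"required":["angular","delta_pos","gripper"]}

```bash
mkdir -p pics; ls
cat > h.py <<'E'
import numpy as np, cv2
from scipy.spatial.transform import Rotation as R
from cell import telemetry, eyes, env, models
def rot(o):
    o=np.array(o,float)
    if o.shape==(3,3): return o
    if o.size==4: return R.from_quat(o).as_matrix()
    return R.from_euler('xyz',o,degrees=True).as_matrix()
def ray(p,uv):
    K=np.array(p['mtx']); d=rot(p['orientation'])@np.linalg.inv(K)@np.array([uv[0],uv[1],1.]); return np.array(p['origin']),d
def onz(p,uv,z):
    o,d=ray(p,uv); return o+d*(z-o[2])/d[2]
def proj(p,X):
    K=np.array(p['mtx']); c=rot(p['orientation']).T@(np.array(X)-np.array(p['origin'])); u=K@c; return u[:2]/u[2]
def save(p,n,crop=None,s=1):
    im=p['pixels'][:,:,::-1]
    if crop: im=im[crop[1]:crop[3],crop[0]:crop[2]]
    cv2.imwrite('pics/'+n,cv2.resize(im,None,fx=s,fy=s,interpolation=cv2.INTER_CUBIC))
E
python3 - <<'E'
from h import *
s=telemetry.get_obs(); print(s, env.finger_overhang)
P={}
for n in ['scene','side','wrist']:
    p=eyes.read_camera(n); P[n]=p; save(p,n+'0.png')
    print(n,p['origin'],p['orientation'],p['mtx'])
    for t in ['shaker','head','block','tube0','dial','tipbox','reagent','carton']:
        if n=='wrist':continue
        print(t,[(round(r['p'],2),np.round(r['centre'],1).tolist()) for r in models.search_frame(p,t)][:7])
im=np.vstack([P['scene']['pixels'],P['side']['pixels']])[:,:,::-1]
cv2.imwrite('pics/a.png',cv2.resize(np.hstack([P['scene']['pixels'],P['side']['pixels']])[:,:,::-1],(800,300)))
E
```

```text
pics
{'time_s': 0.0, 'qpos': array([78.0430852 , 18.43980093, -4.01573178, 83.17469742,  1.29618727,
       78.54009478, -3.25907334]), 'joint_velocities': array([ 0.0163501 , -0.0465661 ,  0.09870956,  0.0571249 , -0.03567224,
        0.00265574,  0.00703699]), 'effort': array([-4.18747168e-04, -4.91282558e+01, -4.04196745e-01, -3.12524307e+01,
       -6.38259505e-02,  4.37610783e-02,  1.57180821e-04]), 'tool_pos': array([ 0.14344851, -0.63343865,  0.23545491]), 'tool_rot': array([-1.79890716e+02,  6.79888180e-03,  1.27680202e+01]), 'force': array([ 0.5093999 , -0.30172476, -0.15266662]), 'wrist_torque': array([-0.01457024, -0.02814615,  0.00683525]), 'grasp_force': 0.0, 'grip_width': 0.08692021829141146} 0.014
scene [ 1.29840582 -0.39288969  0.92968024] [-136.08051674   -0.85951072   61.54641624] [[452.25005281   0.         253.94152163]
 [  0.         452.25005281 191.74506059]
 [  0.           0.           1.        ]]
shaker [(0.71, [326.3, 167.7])]
head [(0.92, [201.4, 196.2])]
block [(0.77, [125.1, 240.4])]
tube0 [(0.61, [106.0, 215.3]), (0.5, [130.5, 191.5])]
dial [(0.77, [36
[... 238 characters left out ...]
556271] [[356.88520242   0.         260.54469691]
 [  0.         356.88520242 188.00718572]
 [  0.           0.           1.        ]]
shaker [(0.69, [232.9, 165.2])]
head [(0.92, [222.3, 235.3]), (0.53, [214.4, 264.7])]
block [(0.62, [254.6, 302.9])]
tube0 [(0.87, [216.4, 287.4]), (0.81, [214.4, 263.6]), (0.78, [253.7, 287.2]), (0.64, [286.0, 256.1])]
dial [(0.5, [233.1, 129.4])]
tipbox [(0.6, [330.8, 212.0])]
reagent [(0.56, [304.8, 184.4])]
carton [(0.78, [351.7, 285.0])]
wrist [ 0.21277602 -0.61826513  0.3844158 ] [ 1.64921360e+02 -9.90755803e-02 -7.72605109e+01] [[310.80429541   0.         258.5602305 ]
 [  0.         310.80429541 192.07789043]
 [  0.           0.           1.        ]]
```

View pics/side0.png

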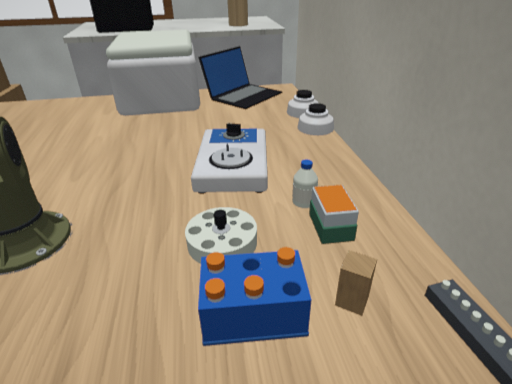

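View pics/scene0.png

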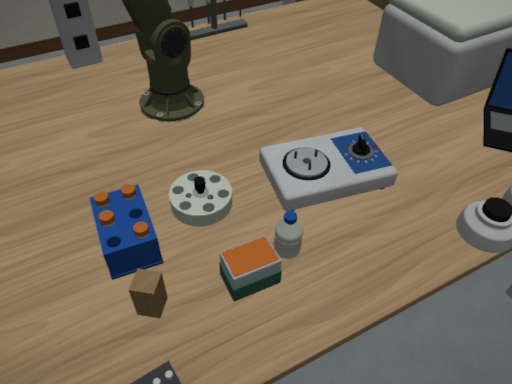

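The side view shows four orange caps (216,262), (215,288), (254,287), (286,256), with the block's empty pockets at (251,264) and (291,289). The head's knob is at (220,219), the drive plate at (231,157) and the dial at (233,130). The bystanders stand on the right.

Run:
```python
from h import *
S=eyes.read_camera('side');C=eyes.read_camera('scene')
def tri(a,b):
    (o1,d1),(o2,d2)=ray(S,a),ray(C,b)
    d1/=np.linalg.norm(d1);d2/=np.linalg.norm(d2)
    t=np.linalg.lstsq(np.stack([d1,-d2],1),o2-o1,rcond=None)[0]
    p,q=o1+t[0]*d1,o2+t[1]*d2
    return np.round((p+q)/2,3),round(np.linalg.norm(p-q),4)
for n,a,b,z in [('knobtop',(220,212),(200,181),.091),('hub',(231,158),(306,163),.08),('dialtop',(233,125),(361,139),.114),
  ('t1',(216,259),(128,188),.122),('t2',(215,284),(101,197),.122),('t3',(254,283),(106,214),.122),('t4',(286,253),(141,226),.122),('bottle',(307,163),(291,216),.13)]:
    print(n,tri(a,b),onz(S,a,z)[:2].round(3),onz(C,b,z)[:2].round(3))
for t,z in [('head',.03)]:
  for p in (S,C):
    m=models.cut_out(p,t)[0]; print(t,m['centre'],onz(p,m['centre'],z).round(3))
for n,uvs,z in [('shaker deck corners side',[(207,129),(266,131),(266,183),(196,183)],.07),('block top side',[(202,256),(303,251),(307,288),(203,297)],.1)]:
  print(n,[onz(S,u,z)[:2].round(3).tolist() for u in uvs])
save(S,'s1.png',(185,115,275,205),6.6)
save(C,'c1.png',(155,120,405,240),3.2)
```

```text
knobtop (array([ 0.49 , -0.102,  0.089]), np.float64(0.0031)) [ 0.489 -0.103] [ 0.494 -0.104]
hub (array([0.548, 0.194, 0.072]), np.float64(0.0015)) [0.547 0.178] [0.555 0.19 ]
dialtop (array([0.575, 0.357, 0.113]), np.float64(0.0068)) [0.576 0.348] [0.572 0.36 ]
t1 (array([ 0.466, -0.284,  0.121]), np.float64(0.0048)) [ 0.467 -0.288] [ 0.464 -0.283]
t2 (array([ 0.461, -0.349,  0.122]), np.float64(0.003)) [ 0.46  -0.348] [ 0.463 -0.35 ]
t3 (array([ 0.524, -0.356,  0.122]), np.float64(0.0039)) [ 0.525 -0.359] [ 0.523 -0.355]
t4 (array([ 0.596, -0.295,  0.121]), np.float64(0.0029)) [ 0.596 -0.298] [ 0.596 -0.294]
bottle (array([0.735, 0.025, 0.125]), np.float64(0.0028)) [0.732 0.014] [0.736 0.024]
head [223.1, 232.9] [ 0.492 -0.106  0.03 ]
head [201.4, 195.3] [ 0.488 -0.102  0.03 ]
shaker deck corners side [[0.49, 0.436], [0.695, 0.374], [0.625, 0.033], [0.438, 0.072]]
block top side [[0.441, -0.251], [0.637, -0.276], [0.617, -0.368], [0.438, -0.352]]
```

View pics/c1.png

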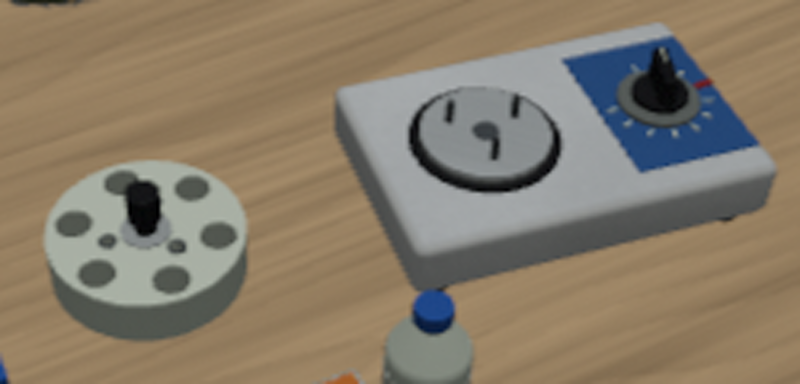

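The crop shows the hub's three studs around (485,130), the bottle clear of the shaker, and the head with its six bores. I'm moving over the head.

Emit:
{"api": "drive_tool", "payload": {
  "angular": [
    [0, 0, 0.111],
    [0, 0, 0.111],
    [0, 0, 0],
    [0, 0, 0],
    [0, 0, 0],
    [0, 0, 0],
    [0, 0, 0],
    [0, 0, 0],
    [0, 0, 0],
    [0, 0, 0],
    [0, 0, 0],
    [0, 0, 0],
    [0, 0, 0],
    [0, 0, 0],
    [0, 0, 0],
    [0, 0, 0],
    [0, 0, 0],
    [0, 0, 0],
    [0, 0, 0],
    [0, 0, 0]
  ],
  "delta_pos": [
    [0, 0, 0],
    [0, 0, 0],
    [1, -1.5, -0.2],
    [2, -3.1, -0.2],
    [2, -3.1, -0.2],
    [2, -3.1, -0.2],
    [2, -3.1, -0.2],
    [2, -3.1, -0.2],
    [2, -3.1, -0.2],
    [2, -3.1, -0.2],
    [2, -3.1, -0.2],
    [2, -3.1, -0.2],
    [2, -3.1, -0.2],
    [2, -3.1, -0.2],
    [2, -3.1, -0.2],
    [2, -3.1, 0],
    [2, -3.1, 0],
    [2, -3.1, 0],
    [2, -3.1, 0],
    [1, -1.5, 0]
  ],
  "gripper": [8.7, 8.7, 8.7, 8.7, 8.7, 8.7, 8.7, 8.7, 8.7, 8.7, 8.7, 8.7, 8.7, 8.7, 8.7, 8.7, 8.7, 8.7, 8.7, 8.7]
}}

```text
time_s: 3.15
tool_pos: [0.4847, -0.1039, 0.263]
tool_rot: [-180.0, -0.1, 0.3]
force: [-0.4, 0.2, 0.6]
grip_width: 0.0871
grasp_force: 0.0
```

Run:
```python
from h import *
p=eyes.read_camera('wrist'); save(p,'w1.png',None,1.5)
s=telemetry.get_obs(); print(s['time_s'],s['tool_pos'],s['tool_rot'],p['origin'],p['orientation'])
for t in ['head','tube0']:
  print(t,[(r['p'],r['centre']) for r in models.search_frame(p,t)])
print(proj(p,[.491,-.103,.091]),proj(p,[.491,-.103,.045]))
```

```text
3.2 [ 0.48559757 -0.10198593  0.26296427] [-1.79885487e+02 -1.28177244e-01  4.52811276e-01] [ 0.55534657 -0.1035486   0.41089343] [ 1.65025856e+02 -6.54835682e-02 -8.97178861e+01]
head [(0.73, [257.0, 161.7])]
tube0 [(0.93, [503.4, 143.8]), (0.65, [436.7, 200.7]), (0.64, [473.4, 60.6]), (0.62, [499.0, 206.0])]
[257.38533407 172.5159702 ] [257.48225541 164.88326078]
```

View pics/w1.png

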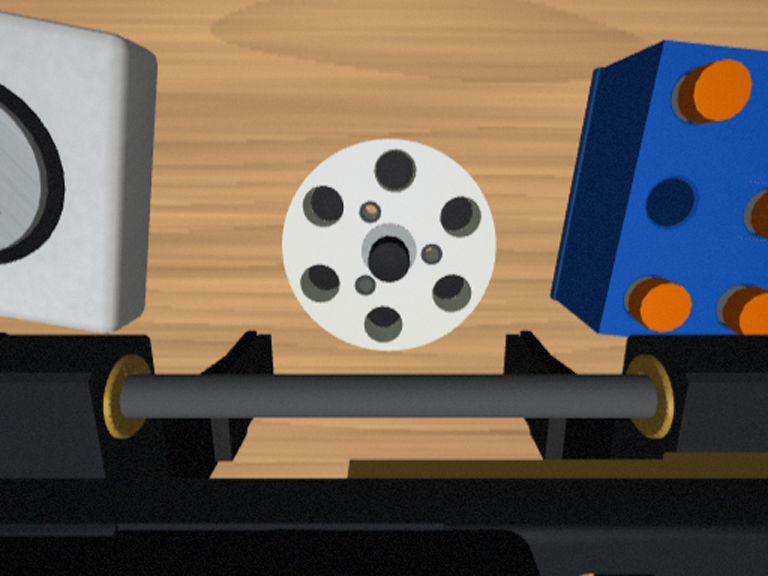

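The head is in full view: bores at (395,170), (461,216), (452,292), (383,324), (320,283), (323,206), stud holes at (370,211), (431,254), (365,286) and knob top at (388,259), all at 1.5x scale.

Run:
```python
from h import *
p=eyes.read_camera('wrist')
im=p['pixels']
B=[(395,170),(461,216),(452,292),(383,324),(320,283),(323,206)];H=[(370,211),(431,254),(365,286)]
b=np.array([onz(p,np.array(u)/1.5,.045)[:2] for u in B]);h=np.array([onz(p,np.array(u)/1.5,.045)[:2] for u in H])
c=b.mean(0);print(c,h.mean(0),onz(p,np.array((388,259))/1.5,.091))
for q in (b,h):
  d=q-c; print(np.hypot(*d.T).round(4),np.degrees(np.arctan2(d[:,1],d[:,0])).round(1))
g=cv2.cvtColor(im,cv2.COLOR_RGB2HSV); m=((g[:,:,1]<40)&(g[:,:,2]>150)).astype(np.uint8); m[225:]=0
n,l,st,ce=cv2.connectedComponentsWithStats(m)
for i in range(1,n):
  if st[i,4]>3000:
    cnt=max(cv2.findContours((l==i).astype(np.uint8),0,2)[0],key=cv2.contourArea)
    e=cv2.fitEllipse(cnt) if st[i,0]>150 else None
    print(st[i],e, e and onz(p,e[0],.045))
s=telemetry.get_obs();print(s['tool_pos'],s['tool_rot'])
```

```text
[ 0.48730701 -0.10821256] [ 0.48674881 -0.10795146] [ 0.48950632 -0.10729546  0.091     ]
[0.0619 0.0623 0.0618 0.0622 0.062  0.0618] [  -4.   -64.1 -123.8  175.6  115.9   56. ]
[0.0342 0.0336 0.0353] [ 25.8 -95.1 146.7]
[    0     8    78   213 11763] None None
[  186    91   142   134 11025] ((256.5222473144531, 157.7109832763672), (130.82371520996094, 145.59022521972656), 92.76275634765625) [ 0.49816574 -0.1048427   0.045     ]
[ 0.48287576 -0.10817479  0.26248332] [1.79960692e+02 2.96999035e-02 6.13433143e-02]
```

```bash
cat >> h.py <<'E'
def blobs(p,lo=60,hi=1200,thr=120,box=None):
    g=cv2.cvtColor(p['pixels'],cv2.COLOR_RGB2GRAY); m=(g<thr).astype(np.uint8)
    n,l,st,ce=cv2.connectedComponentsWithStats(m); out=[]
    for i in range(1,n):
        if lo<st[i,4]<hi: out.append((ce[i],st[i,4]))
    return out
def headfit(p,z,guess):
    """centre and angle (deg, mod 60) of the six bores near guess, from dark blobs on the face at height z"""
    pts=[]
    for thr in (100,):
        for c,a in blobs(p,120,1500,thr):
            X=onz(p,c,z)[:2]
            if abs(np.hypot(*(X-guess))-.062)<.012: pts.append(X)
    pts=np.array(pts); c=np.array(guess,float)
    from scipy.optimize import least_squares
    def f(v):
        d=pts-v[:2]; a=np.arctan2(d[:,1],d[:,0])-v[2]; k=np.round(a/(np.pi/3))*np.pi/3+v[2]
        return (pts-v[:2]-.062*np.stack([np.cos(k),np.sin(k)],1)).ravel()
    best=min((least_squares(f,[*guess,t]) for t in np.radians([-20,0,20,40])),key=lambda r:r.cost)
    return best.x[:2],np.degrees(best.x[2]),len(pts),np.sqrt(2*best.cost/len(pts))
E
python3 - <<'E'
from h import *
for i in range(4):
  p=eyes.read_camera('wrist'); s=telemetry.get_obs()
  print(s['time_s'],s['tool_pos'],s['tool_rot'],p['origin'],headfit(p,.045,(.489,-.105)))
E
```

```text
3.4 [ 0.48260329 -0.10894982  0.26243852] [ 1.79955704e+02  3.42799311e-02 -3.72037602e-02] [ 0.55387656 -0.10790812  0.41028076] (array([ 0.48899852, -0.10472237]), np.float64(55.903722048793995), 6, np.float64(0.00017315901854577515))
3.45 [ 0.48251447 -0.10928488  0.26246222] [ 1.79953973e+02  2.81273350e-02 -9.00429876e-02] [ 0.55361071 -0.10879454  0.41022342] (array([ 0.48899423, -0.10468782]), np.float64(55.87428337640534), 6, np.float64(0.00016452515304430005))
3.5 [ 0.48253751 -0.10928733  0.26246612] [ 1.79962383e+02  2.14751562e-02 -1.06580198e-01] [ 0.55350569 -0.10917195  0.41022634] (array([ 0.48895374, -0.10469614]), np.float64(-4.132221458573015), 6, np.float64(0.00019590900726381712))
3.55 [ 0.48257142 -0.10913104  0.26249844] [ 1.79968448e+02  1.95159298e-02 -9.69117281e-02] [ 0.55349905 -0.10922875  0.41025742] (array([ 0.48897664, -0.10470425]), np.float64(-4.133331262325452), 6, np.float64(0.00019899723319880008))
```

Emit:
{"api": "drive_tool", "payload": {
  "angular": [
    [0, 0, 0],
    [0, 0, 0],
    [0, 0, 0],
    [0, 0, 0],
    [0, 0, 0],
    [0, 0, 0],
    [0, 0, 0],
    [0, 0, 0],
    [0, 0, 0],
    [0, 0, 0],
    [0, 0, 0],
    [0, 0, 0],
    [0, 0, 0],
    [0, 0, 0],
    [0, 0, 0]
  ],
  "delta_pos": [
    [0.3, -1.5, 0],
    [0.6, -3, 0],
    [0.6, -3, 0],
    [0.6, -3, 0],
    [0.6, -3, 0],
    [0.6, -3, 0],
    [0.6, -3, 0],
    [0.6, -3, 0],
    [0.6, -3, 0],
    [0.6, -3, 0],
    [0.3, -1.5, 0],
    [0, 0, 0],
    [0, 0, 0],
    [0, 0, 0],
    [0, 0, 0]
  ],
  "gripper": [8.7, 8.7, 8.7, 8.7, 8.7, 8.7, 8.7, 8.7, 8.7, 8.7, 8.7, 8.7, 8.7, 8.7, 8.7]
}}

```text
time_s: 5.05
tool_pos: [0.5432, 0.1906, 0.2625]
tool_rot: [179.9, -0.0, -0.1]
force: [-0.5, 0.1, 0.1]
grip_width: 0.0868
grasp_force: 0.0
```

Run:
```python
from h import *
p=eyes.read_camera('wrist'); save(p,'w2.png',None,1.5); np.savez('w2.npz',**{k:np.array(v) for k,v in p.items()})
s=telemetry.get_obs(); print(s['time_s'],s['tool_pos'],s['tool_rot'],p['origin'],p['orientation'])
for t in ['shaker','dial']:
  print(t,[(r['p'],r['centre']) for r in models.search_frame(p,t)])
for X in [(.548,.191,.08),(.575,.355,.114)]: print(proj(p,X)*1.5)
```

```text
5.1 [0.54318085 0.19087757 0.26255816] [ 1.79945286e+02 -1.47244042e-02 -8.05601130e-02] [0.61412554 0.19071107 0.41034215] [164.9568074   -0.17145627 -90.12910076]
shaker [(0.67, [191.6, 143.2]), (0.27, [91.3, 143.7])]
dial [(0.59, [90.9, 143.0])]
[386.27542119 257.7758472 ]
[127.79209162 227.24265147]
```

View pics/w2.png

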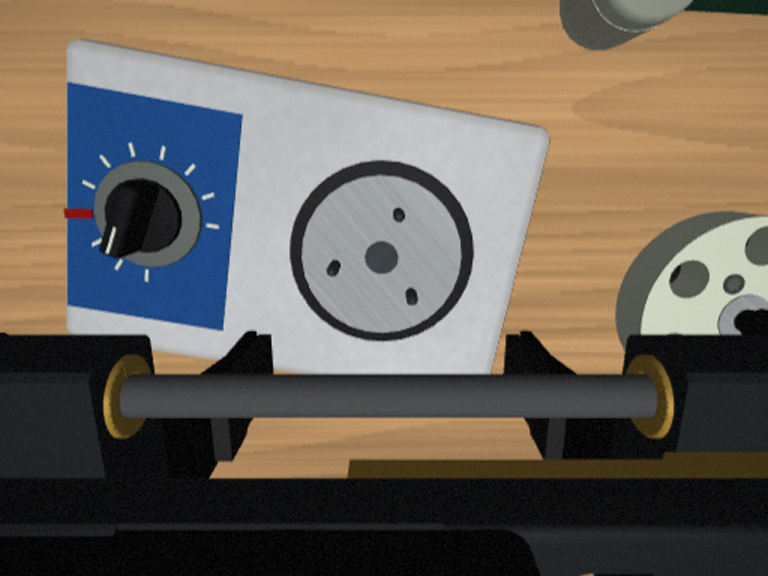

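The plate's centre is at (381,257), with studs at (398,214), (333,268), (411,297). The dial bar runs from (110,240), the pointer end, to (145,185), and the red mark is at (78,213).

Run:
```python
from h import *
p=dict(np.load('w2.npz'))
im=p['pixels']; g=cv2.cvtColor(im,cv2.COLOR_RGB2GRAY)
c0=onz(p,np.array((381,257))/1.5,.08)[:2]; print('centre hole',c0)
for thr in (70,90,110):
  P=[]
  for c,a in blobs(p,10,250,thr):
    X=onz(p,c,.0925)[:2]
    if .02<np.hypot(*(X-c0))<.05: P.append(X)
    elif np.hypot(*(onz(p,c,.08)[:2]-c0))<.01: print('hole',onz(p,c,.08)[:2])
  P=np.array(P)
  if len(P)!=3: print(thr,len(P)); continue
  c=P.mean(0); d=P-c; print(thr,'studs',c,np.hypot(*d.T).round(4),np.degrees(np.arctan2(d[:,1],d[:,0])).round(1))
# dark ring circle fit: plate edge
m=((g<70)).astype(np.uint8); 
n,l,st,ce=cv2.connectedComponentsWithStats(m)
for i in range(1,n):
  if st[i,2]>100 and st[i,1]<200 and st[i,2]<200:
    cnts,_=cv2.findContours((l==i).astype(np.uint8),cv2.RETR_CCOMP,2)
    for q in cnts:
      if len(q)>100: e=cv2.fitEllipse(q);print('ring',e[0],e[1],onz(p,e[0],.08))
def ang(a,b,z):
  A,B=[onz(p,np.array(u)/1.5,z)[:2] for u in(a,b)]; return A,B,np.degrees(np.arctan2(*(B-A)[::-1]))
print('bar',ang((110,240),(148,185),.11)); 
print('panel edge',ang((223,330),(242,115),.07),'deck edges',ang((545,160),(500,330),.068),ang((100,44),(520,125),.068))
```

```text
centre hole [0.54857993 0.1948005 ]
70 studs [0.54898291 0.19488623] [0.0336 0.0337 0.0335] [ -21.    99.2 -140.8]
90 studs [0.54904586 0.19494676] [0.0336 0.0337 0.0336] [ -20.9   99.2 -140.9]
110 studs [0.54908858 0.19491692] [0.0336 0.0337 0.0337] [ -20.9   99.1 -140.7]
ring (100.83340454101562, 133.08143615722656) (121.45735168457031, 180.86279296875) [0.5897209  0.35469752 0.08      ]
ring (93.51766967773438, 142.44786071777344) (66.29753112792969, 76.36663818359375) [0.58002022 0.36369476 0.08      ]
ring (254.02188110351562, 166.71932983398438) (118.51860809326172, 120.77916717529297) [0.55363437 0.1947463  0.08      ]
ring (253.90194702148438, 168.80389404296875) (106.69959259033203, 107.73754119873047) [0.55135605 0.19488945 0.08      ]
bar (array([0.56623672, 0.36993998]), array([0.6009966 , 0.34063382]), np.float64(-40.134331490279685))
panel edge (array([0.48948582, 0.31752251]), array([0.6460633 , 0.28977474]), np.float64(-10.049302020514165)) deck edges (array([0.61580277, 0.0782922 ]), array([0.48802997, 0.10250977]), np.float64(169.26768538617347)) (array([0.69091455, 0.38105958]), array([0.6393216 , 0.09770171]), np.float64(-100.31919886126671))
```

Run:
```python
from h import *
print(telemetry.get_obs()['qpos'].round(1))
p=dict(np.load('w2.npz')); c=onz(p,np.array((147,213))/1.5,.07)
print('dial ring centre at .072',c, 'expected proj',proj(p,[.579,.362,.072])*1.5)
for u in [(78,213),(146,275),(118,264),(97,243),(89,183),(104,160),(131,149),(163,152),(190,168),(208,196),(212,226)]:
  d=onz(p,np.array(u)/1.5,.07)[:2]-[.579,.362]; print(u,np.hypot(*d).round(3),np.degrees(np.arctan2(d[1],d[0])).round(1))
```

```text
[  20.4   14.   -49.7   90.4   10.8   80.6 -120.3]
dial ring centre at .072 [0.5794577  0.36400733 0.07      ] expected proj [148.50133221 213.92258657]
(78, 213) 0.052 89.4
(146, 275) 0.047 168.8
(118, 264) 0.047 142.3
(97, 243) 0.047 117.1
(89, 183) 0.046 61.7
(104, 160) 0.046 35.9
(131, 149) 0.045 9.0
(163, 152) 0.045 -19.3
(190, 168) 0.046 -45.6
(208, 196) 0.045 -74.0
(212, 226) 0.045 -101.6
```

Emit:
{"api": "drive_tool", "payload": {
  "angular": [
    [0, 0, -0.1428],
    [0, 0, -0.1428],
    [0, 0, -0.1428],
    [0, 0, -0.1428],
    [0, 0, -0.1428],
    [0, 0, -0.1428],
    [0, 0, -0.1428],
    [0, 0, -0.1428],
    [0, 0, -0.1428],
    [0, 0, -0.1428],
    [0, 0, -0.1428],
    [0, 0, 0],
    [0, 0, 0],
    [0, 0, 0],
    [0, 0, 0],
    [0, 0, 0],
    [0, 0, 0],
    [0, 0, 0],
    [0, 0, 0],
    [0, 0, 0]
  ],
  "delta_pos": [
    [0, 0, 0],
    [0, 0, 0],
    [0, 0, 0],
    [0, 0, 0],
    [0, 0, 0],
    [0, 0, 0],
    [0, 0, 0],
    [0, 0, 0],
    [0, 0, 0],
    [0, 0, 0],
    [0, 0, 0],
    [-3, -0.6, 0],
    [-3.5, -0.6, 0],
    [-3.5, -0.6, 0],
    [-3.5, -0.6, 0],
    [-3.5, -0.6, 0],
    [-3.5, -0.6, 0],
    [-3.5, -0.6, 0],
    [-3, -0.6, 0],
    [-2.6, -0.6, 0]
  ],
  "gripper": [8.7, 8.7, 8.7, 8.7, 8.7, 8.7, 8.7, 8.7, 8.7, 8.7, 8.7, 8.7, 8.7, 8.7, 8.7, 8.7, 8.7, 8.7, 8.7, 8.7]
}}

```text
time_s: 7.2
tool_pos: [0.4885, -0.106, 0.2627]
tool_rot: [180.0, 0.1, 89.9]
force: [0.2, 0.2, 0.3]
grip_width: 0.0869
grasp_force: 0.0
```

Emit:
{"api": "drive_tool", "payload": {
  "angular": [
    [0, 0, 0],
    [0, 0, 0],
    [0, 0, 0]
  ],
  "delta_pos": [
    [0, 0, 0.5],
    [0, 0, 0.5],
    [0, 0, 0]
  ],
  "gripper": [6, 6, 6]
}}

```text
time_s: 7.5
tool_pos: [0.4889, -0.1023, 0.2518]
tool_rot: [-179.9, -0.0, 90.1]
force: [-0.3, -0.5, -0.1]
grip_width: 0.0704
grasp_force: 0.0
```

Run:
```python
from h import *
p=eyes.read_camera('wrist')
s=telemetry.get_obs(); print(s['time_s'],s['tool_pos'],s['tool_rot'],s['qpos'].round(1))
print(headfit(p,.045,(.489,-.105)))
```

```text
7.55 [ 0.48914843 -0.1021588   0.25220708] [-1.79966848e+02 -2.70750225e-02  9.01791232e+01] [ 66.3   2.5 -58.3 101.    2.2  77.7   7.8]
(array([ 0.48849836, -0.10426211]), np.float64(-4.081133789577201), 6, np.float64(0.00017711781375792968))
```

Emit:
{"api": "drive_tool", "payload": {
  "angular": [
    [0, 0, 0],
    [0, 0, 0],
    [0, 0, 0],
    [0, 0, 0],
    [0, 0, 0],
    [0, 0, 0],
    [0, 0, 0],
    [0, 0, 0],
    [0, 0, 0],
    [0, 0, 0],
    [0, 0, 0],
    [0, 0, 0]
  ],
  "delta_pos": [
    [0, 0, 1],
    [0, 0, 2],
    [0, 0, 2],
    [0, 0, 2],
    [0, 0, 2],
    [0, 0, 1.5],
    [0, 0, 1],
    [0, 0, 0.5],
    [0, 0, 0],
    [0, 0, 0],
    [0, 0, 0],
    [0, 0, 0]
  ],
  "gripper": [6, 6, 6, 6, 6, 6, 6, 6, 6, 6, 6, 6]
}}

```text
time_s: 8.75
tool_pos: [0.4896, -0.1039, 0.1331]
tool_rot: [179.9, 0.0, 90.0]
force: [0.3, 0.1, 0.9]
grip_width: 0.0601
grasp_force: 0.0
```

Emit:
{"api": "drive_tool", "payload": {
  "angular": [
    [0, 0, 0],
    [0, 0, 0],
    [0, 0, 0],
    [0, 0, 0],
    [0, 0, 0],
    [0, 0, 0],
    [0, 0, 0],
    [0, 0, 0],
    [0, 0, 0],
    [0, 0, 0],
    [0, 0, 0],
    [0, 0, 0],
    [0, 0, 0],
    [0, 0, 0],
    [0, 0, 0]
  ],
  "delta_pos": [
    [-0.03, 0, 1],
    [-0.03, 0, 1.5],
    [0, 0, 1.5],
    [0, 0, 1],
    [0, 0, 0.8],
    [0, 0, 0.6],
    [0, 0, 0.3],
    [0, 0, 0],
    [0, 0, 0],
    [0, 0, 0],
    [0, 0, 0],
    [0, 0, 0],
    [0, 0, 0],
    [0, 0, 0],
    [0, 0, 0]
  ],
  "gripper": [6, 6, 6, 6, 6, 6, 6, 6, 6, 2, 2, 2, 2, 2, 2],
  "squeeze": 40
}}

```text
time_s: 10.25
tool_pos: [0.489, -0.1044, 0.0656]
tool_rot: [-180.0, 0.0, 90.0]
force: [-1.4, 0.4, 1.3]
grip_width: 0.0292
grasp_force: 40.0
```

Emit:
{"api": "drive_tool", "payload": {
  "angular": [
    [0, 0, 0],
    [0, 0, 0],
    [0, 0, 0],
    [0, 0, 0],
    [0, 0, 0],
    [0, 0, 0],
    [0, 0, 0],
    [0, 0, 0],
    [0, 0, 0],
    [0, 0, 0],
    [0, 0, 0],
    [0, 0, 0],
    [0, 0, 0],
    [0, 0, 0],
    [0, 0, 0],
    [0, 0, 0],
    [0, 0, 0],
    [0, 0, 0],
    [0, 0, 0],
    [0, 0, 0]
  ],
  "delta_pos": [
    [0, 0, -0.5],
    [0, 0, -1],
    [0, 0, -2],
    [0, 0, -2.5],
    [0, 0, -2.5],
    [0, 0, -2],
    [0, 0, -1.5],
    [0, 0, -1],
    [1, 0.2, 0],
    [2, 0.4, 0],
    [3, 0.6, 0],
    [3.4, 0.7, 0],
    [3.6, 0.7, 0],
    [3.6, 0.7, 0],
    [3.4, 0.7, 0],
    [3.2, 0.7, 0],
    [2.7, 0.6, 0],
    [2, 0.4, 0],
    [1.5, 0.2, 0],
    [0.5, 0.1, 0]
  ],
  "gripper": [2, 2, 2, 2, 2, 2, 2, 2, 2, 2, 2, 2, 2, 2, 2, 2, 2, 2, 2, 2]
}}

```text
time_s: 12.25
tool_pos: [0.5474, 0.1979, 0.1942]
tool_rot: [-179.8, -0.1, 90.3]
force: [-0.4, -0.2, -7.5]
grip_width: 0.029
grasp_force: 40.0
```

Emit:
{"api": "drive_tool", "payload": {
  "angular": [
    [0, 0, 0.05],
    [0, 0, 0.1],
    [0, 0, 0.12],
    [0, 0, 0.13],
    [0, 0, 0.13],
    [0, 0, 0.12],
    [0, 0, 0.1],
    [0, 0, 0.067],
    [0, 0, 0],
    [0, 0, 0],
    [0, 0, 0],
    [0, 0, 0]
  ],
  "delta_pos": [
    [0, 0, 0],
    [0, 0, 0],
    [0, 0, 0],
    [0, 0, 0],
    [0, 0, 0],
    [0, 0, 0],
    [0, 0, 0],
    [0, 0, 0],
    [0, 0, 0],
    [0, 0, 0],
    [0, 0, 0],
    [0, 0, 0]
  ],
  "gripper": [2, 2, 2, 2, 2, 2, 2, 2, 2, 2, 2, 2]
}}

```text
time_s: 13.45
tool_pos: [0.5488, 0.1946, 0.1953]
tool_rot: [-180.0, 0.0, 43.3]
force: [-1.0, 0.0, -7.2]
grip_width: 0.0295
grasp_force: 40.0
```

Run:
```python
from h import *
p=eyes.read_camera('wrist'); save(p,'w3.png')
s=telemetry.get_obs(); print(s['time_s'],s['tool_pos'],s['tool_rot'],s['qpos'].round(1),s['force'],s['wrist_torque'],s['grip_width'])
z=.045+s['tool_pos'][2]-.0656
print(z)
try: print(headfit(p,z,s['tool_pos'][:2]))
except Exception as e: print(e)
S=eyes.read_camera('side'); save(S,'s3.png',(170,90,300,210),5)
```

```text
13.5 [0.54886228 0.19469974 0.19535801] [-1.79988323e+02  1.60948624e-02  4.32624718e+01] [ 22.5  18.9 -53.6  94.8  15.8  74.3 -80.8] [-0.09994503 -0.44395931 -7.57304705] [-0.01161837 -0.07108659  0.01022584] 0.029577520281185706
0.17475801414622166
operands could not be broadcast together with shapes (0,) (2,)
```

View pics/w3.png

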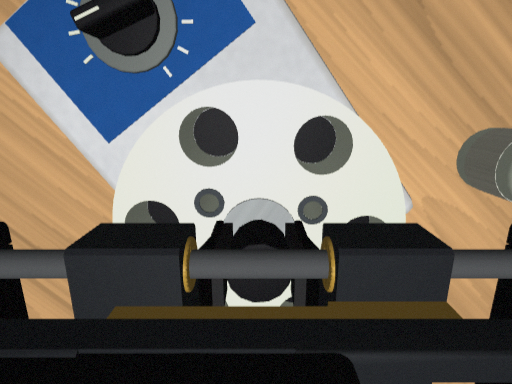

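The head hangs level in the grip. Bore rims are at (208,136) and (323,145), and stud holes at (209,203) and (313,210). I'll check the turn.

Run:
```python
from h import *
p=eyes.read_camera('wrist'); g=cv2.cvtColor(p['pixels'],cv2.COLOR_RGB2GRAY)
m=(g<185).astype(np.uint8); n,l,st,ce=cv2.connectedComponentsWithStats(m)
s=telemetry.get_obs(); c=s['tool_pos'][:2]
for i in range(1,n):
  if 300<st[i,4]<6000 and 120<ce[i][0]<400 and 80<ce[i][1]<225:
    q=max(cv2.findContours((l==i).astype(np.uint8),0,2)[0],key=cv2.contourArea); e=cv2.fitEllipse(q)
    X=onz(p,e[0],.1752)[:2]-c; print(np.round(e[0],1),np.round(e[1],1),np.hypot(*X).round(4),np.degrees(np.arctan2(X[1],X[0])).round(2))
print(c,s['tool_rot'])
```

```text
[208.1 136.3] [57.8 60.3] 0.0624 68.59
[322.9 144.7] [57.  60.1] 0.0625 9.34
[208.8 202.6] [28.3 30.1] 0.0339 98.55
[0.54892978 0.19471888] [-1.79994321e+02  7.12775127e-03  4.32477851e+01]
```

Emit:
{"api": "drive_tool", "payload": {
  "angular": [
    [0, 0, 0],
    [0, 0, 0],
    [0, 0, 0],
    [0, 0, 0],
    [0, 0, 0],
    [0, 0, 0],
    [0, 0, 0],
    [0, 0, 0],
    [0, 0, 0]
  ],
  "delta_pos": [
    [0, 0, 0.6],
    [0, 0, 0.8],
    [0, 0, 0.6],
    [0, 0, 0.4],
    [0, 0, 0.4],
    [0, 0, 0.4],
    [0, 0, 0.2],
    [0, 0, 0],
    [0, 0, 0]
  ],
  "gripper": [2, 2, 2, 2, 2, 2, 2, 2, 2]
}}

```text
time_s: 14.5
tool_pos: [0.5491, 0.1949, 0.1617]
tool_rot: [180.0, -0.0, 43.2]
force: [-0.1, -0.3, -6.9]
grip_width: 0.0293
grasp_force: 40.0
```

Emit:
{"api": "drive_tool", "payload": {
  "angular": [
    [0, 0, 0],
    [0, 0, 0],
    [0, 0, 0],
    [0, 0, 0],
    [0, 0, 0],
    [0, 0, 0],
    [0, 0, 0]
  ],
  "delta_pos": [
    [0, 0, 0.3],
    [0, 0, 0.4],
    [0, 0, 0.4],
    [0, 0, 0.3],
    [0, 0, 0.2],
    [0, 0, 0],
    [0, 0, 0]
  ],
  "gripper": [2, 2, 2, 2, 2, 2, 2]
}}

```text
time_s: 15.2
tool_pos: [0.549, 0.1948, 0.1456]
tool_rot: [180.0, -0.0, 43.2]
force: [-0.8, -0.5, -4.1]
grip_width: 0.0297
grasp_force: 40.0
```

Weight is coming off, so I release (gently), then rise and look.

Emit:
{"api": "drive_tool", "payload": {
  "angular": [
    [0, 0, 0],
    [0, 0, 0],
    [0, 0, 0],
    [0, 0, 0],
    [0, 0, 0],
    [0, 0, 0],
    [0, 0, 0],
    [0, 0, 0],
    [0, 0, 0],
    [0, 0, 0],
    [0, 0, 0],
    [0, 0, 0],
    [0, 0, 0]
  ],
  "delta_pos": [
    [0, 0, 0.1],
    [0, 0, 0],
    [0, 0, 0],
    [0, 0, 0],
    [0, 0, 0],
    [0, 0, -1],
    [0, 0, -2],
    [0, 0, -3],
    [0, 0, -3],
    [0, 0, -3],
    [0, 0, -2],
    [0, 0, 0],
    [0, 0, 0]
  ],
  "gripper": [2, 2, 4.5, 6, 6, 6, 6, 6, 6, 6, 6, 6, 6]
}}

```text
time_s: 16.5
tool_pos: [0.5491, 0.1949, 0.2848]
tool_rot: [180.0, -0.0, 43.2]
force: [0.3, -0.2, -0.9]
grip_width: 0.0599
grasp_force: 0.0
```

Run:
```python
from h import *
p=eyes.read_camera('wrist'); save(p,'w4.png')
s=telemetry.get_obs(); print(s['time_s'],s['tool_pos'],s['tool_rot'],s['force'],s['grip_width'])
for z in (.125,.13):print(headfit(p,z,(.549,.195)))
S=eyes.read_camera('side'); save(S,'s4.png',(170,90,300,210),5)
for t in ['head','dial']:
  print([(r['p'],r['centre']) for r in models.search_frame(p,t)])
```

```text
16.55 [0.54867445 0.19459124 0.28384516] [-1.79990735e+02  4.68563499e-02  4.32392884e+01] [-0.39596433 -0.32399795  0.29630525] 0.05994939000518378
(array([0.54936238, 0.19473664]), np.float64(9.130578462946689), 6, np.float64(0.00014104635182771494))
(array([0.55019624, 0.19552663]), np.float64(9.130577458161934), 6, np.float64(0.001131959690356239))
[(0.98, [259.4, 175.1])]
[(0.96, [156.7, 44.3])]
```

View pics/w4.png

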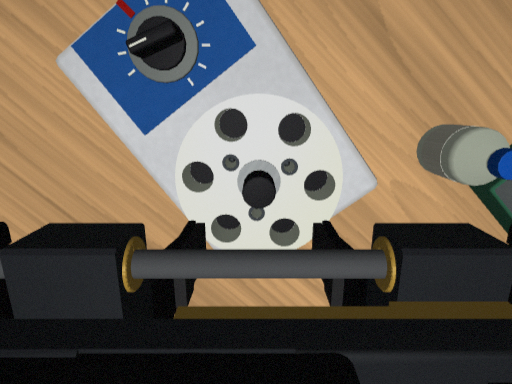

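The head is seated home: the six bores fit at the z=0.125 face with 0.14 mm residual. Next I go above the block.

Emit:
{"api": "drive_tool", "payload": {
  "angular": [
    [0, 0, -0.067],
    [0, 0, -0.12],
    [0, 0, -0.14],
    [0, 0, -0.14],
    [0, 0, -0.14],
    [0, 0, -0.14],
    [0, 0, -0.07],
    [0, 0, 0],
    [0, 0, 0],
    [0, 0, 0],
    [0, 0, 0],
    [0, 0, 0],
    [0, 0, 0],
    [0, 0, 0],
    [0, 0, 0],
    [0, 0, 0],
    [0, 0, 0],
    [0, 0, 0],
    [0, 0, 0],
    [0, 0, 0]
  ],
  "delta_pos": [
    [0, 0, 0],
    [0, 0, 0],
    [0, 0, 0],
    [0, 0, 0],
    [0, 0, 0],
    [0, 0, 0],
    [0, 0, 0],
    [-3, -0.2, 0],
    [-4.5, -0.2, 0],
    [-4.9, -0.2, 0],
    [-4.9, -0.2, 0],
    [-4.9, -0.2, 0],
    [-4.9, -0.2, 0],
    [-4.9, -0.2, 0],
    [-4.9, -0.2, 0],
    [-4.9, -0.2, 0],
    [-4.9, -0.2, 0],
    [-4.5, -0.1, 0],
    [-3, 0, 0],
    [-1.3, 0, 0]
  ],
  "gripper": [5, 5, 5, 5, 5, 5, 5, 5, 5, 5, 5, 5, 5, 5, 5, 5, 5, 5, 5, 5]
}}

```text
time_s: 18.7
tool_pos: [0.5267, -0.3644, 0.2826]
tool_rot: [-179.9, -0.1, 89.7]
force: [0.0, 0.1, -0.0]
grip_width: 0.0503
grasp_force: 0.0
```

Emit:
{"api": "drive_tool", "payload": {
  "angular": [
    [0, 0, 0],
    [0, 0, 0],
    [0, 0, 0]
  ],
  "delta_pos": [
    [0, 0, 0],
    [0, 0, 0],
    [0, 0, 0]
  ],
  "gripper": [5, 5, 5]
}}

```text
time_s: 19.0
tool_pos: [0.5293, -0.3573, 0.285]
tool_rot: [180.0, -0.0, 90.3]
force: [0.0, 0.0, 0.1]
grip_width: 0.0501
grasp_force: 0.0
```

```bash
cat >> h.py <<'E'
def caps(p):
    h=cv2.cvtColor(p['pixels'],cv2.COLOR_RGB2HSV)
    m=((h[:,:,0]<20)&(h[:,:,1]>200)&(h[:,:,2]>185)).astype(np.uint8)
    n,l,st,ce=cv2.connectedComponentsWithStats(m)
    out=[]
    for i in range(1,n):
        if st[i,4]>150:
            q=max(cv2.findContours((l==i).astype(np.uint8),0,2)[0],key=cv2.contourArea); e=cv2.fitEllipse(cv2.convexHull(q))
            out.append((np.round(e[0],1),np.round(e[1],1),onz(p,e[0],.122)[:2].round(4)))
    return out
E
python3 - <<'E'
from h import *
p=eyes.read_camera('wrist'); save(p,'w5.png')
s=telemetry.get_obs(); print(s['time_s'],s['tool_pos'],s['tool_rot'],s['qpos'].round(0))
for c in caps(p): print(*c)
for r in models.search_frame(p,'tube0'): print(r['p'],np.round(r['centre'],1),onz(p,r['centre'],.115)[:2].round(4))
E
```

```text
19.05 [ 0.52924357 -0.35757238  0.28508242] [1.79981037e+02 1.20808770e-02 9.02614845e+01] [ 68.  23. -49.  79.  17.  86.  20.]
[193.6 105.6] [32.7 34.8] [ 0.4665 -0.2844]
[328.2 119. ] [32.4 34.2] [ 0.5969 -0.2964]
[190.8 172.1] [30.  31.8] [ 0.4604 -0.3497]
[255. 178.] [30.2 31.5] [ 0.5257 -0.3555]
0.88 [255.3 179.8] [ 0.526 -0.359]
0.87 [324.8 118.1] [ 0.595  -0.2958]
0.85 [195.1 101.9] [ 0.4667 -0.2808]
0.59 [191.6 169.3] [ 0.4598 -0.3481]
```

View pics/w5.png

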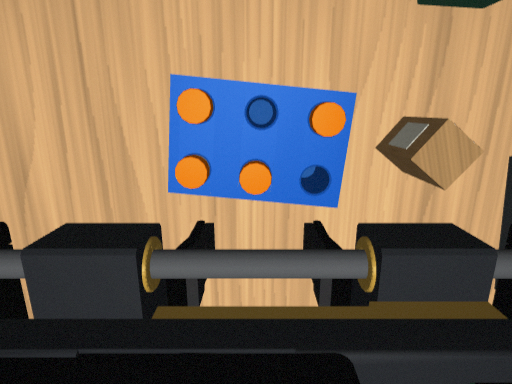

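Four caps are at (194,106), (328,119), (191,172), (255,178); two pockets are empty. The positions agree with the first triangulation, so I take the one at (255,178) first.

Emit:
{"api": "drive_tool", "payload": {
  "angular": [
    [0, 0, 0],
    [0, 0, 0],
    [0, 0, 0],
    [0, 0, 0],
    [0, 0, 0],
    [0, 0, 0],
    [0, 0, 0],
    [0, 0, 0],
    [0, 0, 0],
    [0, 0, 0],
    [0, 0, 0]
  ],
  "delta_pos": [
    [0.1, -0.2, 1],
    [0.1, -0.15, 2],
    [0, 0, 2.5],
    [0, 0, 2.5],
    [0, 0, 2],
    [0, 0, 1.5],
    [0, 0, 1],
    [0, 0, 0.5],
    [0, 0, 0],
    [0, 0, 0],
    [0, 0, 0]
  ],
  "gripper": [5, 5, 5, 5, 5, 5, 5, 5, 5, 5, 5]
}}

```text
time_s: 20.2
tool_pos: [0.5255, -0.3585, 0.1556]
tool_rot: [179.9, 0.1, 90.0]
force: [-0.4, -0.6, -0.5]
grip_width: 0.0497
grasp_force: 0.0
```

Emit:
{"api": "drive_tool", "payload": {
  "angular": [
    [0, 0, 0],
    [0, 0, 0],
    [0, 0, 0],
    [0, 0, 0],
    [0, 0, 0],
    [0, 0, 0],
    [0, 0, 0],
    [0, 0, 0],
    [0, 0, 0],
    [0, 0, 0],
    [0, 0, 0],
    [0, 0, 0]
  ],
  "delta_pos": [
    [0.2, 0, 0.6],
    [0.1, 0, 1],
    [0, 0, 1],
    [0, 0, 0.8],
    [0, 0, 0.4],
    [0, 0, 0],
    [0, 0, 0],
    [0, 0, 0],
    [0, 0, 0],
    [0, 0, 0],
    [0, 0, 0],
    [0, 0, 0]
  ],
  "gripper": [5, 5, 5, 5, 5, 5, 5, 2.8, 2.8, 2.8, 2.8, 2.8],
  "squeeze": 20
}}

```text
time_s: 21.4
tool_pos: [0.5251, -0.3554, 0.1169]
tool_rot: [180.0, 0.0, 90.0]
force: [-0.4, -0.6, 1.3]
grip_width: 0.033
grasp_force: 20.0
```

Emit:
{"api": "drive_tool", "payload": {
  "angular": [
    [0, 0, 0],
    [0, 0, 0],
    [0, 0, 0],
    [0, 0, 0],
    [0, 0, 0],
    [0, 0, 0],
    [0, 0, 0],
    [0, 0, 0],
    [0, 0, 0],
    [0, 0, 0],
    [0, 0, 0],
    [0, 0, 0]
  ],
  "delta_pos": [
    [0, 0, -0.5],
    [0, 0, -1],
    [0, 0, -2],
    [0, 0, -2.5],
    [0, 0, -2.5],
    [0, 0, -2.5],
    [0, 0, -2.5],
    [0, 0, -2.5],
    [0, 0, -2],
    [0, 0, -1.3],
    [0, 0, 0],
    [0, 0, 0]
  ],
  "gripper": [2.8, 2.8, 2.8, 2.8, 2.8, 2.8, 2.8, 2.8, 2.8, 2.8, 2.8, 2.8]
}}

```text
time_s: 22.6
tool_pos: [0.5247, -0.3551, 0.309]
tool_rot: [-180.0, -0.0, 90.1]
force: [-0.2, -0.3, -1.2]
grip_width: 0.0329
grasp_force: 20.0
```

Emit:
{"api": "drive_tool", "payload": {
  "angular": [
    [0, 0, 0],
    [0, 0, 0],
    [0, 0, 0],
    [0, 0, 0],
    [0, 0, 0],
    [0, 0, 0],
    [0, 0, 0],
    [0, 0, 0],
    [0, 0, 0],
    [0, 0, 0],
    [0, 0, 0],
    [0, 0, 0],
    [0, 0, 0],
    [0, 0, 0],
    [0, 0, 0],
    [0, 0, 0],
    [0, 0, 0],
    [0, 0, 0],
    [0, 0, 0],
    [0, 0, 0]
  ],
  "delta_pos": [
    [1, 0.1, 0],
    [2, 0.2, 0],
    [3, 0.2, 0],
    [4, 0.3, 0],
    [4.8, 0.4, 0],
    [4.8, 0.4, 0],
    [4.8, 0.4, 0],
    [4.8, 0.4, 0],
    [4.8, 0.4, 0],
    [4.8, 0.4, 0],
    [4.8, 0.4, 0],
    [4.8, 0.3, 0],
    [4.4, 0.3, 0],
    [3.5, 0.2, 0],
    [2.5, 0.1, 0],
    [1.5, 0.1, 0],
    [0.5, 0.1, 0],
    [0, 0, 0],
    [0, 0, 0],
    [0, 0, 0]
  ],
  "gripper": [2.8, 2.8, 2.8, 2.8, 2.8, 2.8, 2.8, 2.8, 2.8, 2.8, 2.8, 2.8, 2.8, 2.8, 2.8, 2.8, 2.8, 2.8, 2.8, 2.8]
}}

```text
time_s: 24.6
tool_pos: [0.5717, 0.2514, 0.3094]
tool_rot: [180.0, 0.1, 89.9]
force: [0.5, 0.1, -0.7]
grip_width: 0.0331
grasp_force: 20.0
```

Run:
```python
from h import *
p=eyes.read_camera('wrist'); save(p,'w6.png')
s=telemetry.get_obs(); print(s['time_s'],s['tool_pos'],s['tool_rot'],s['force'],s['grip_width'])
S=eyes.read_camera('side'); 
cv2.imwrite('pics/w6b.png',np.hstack([p['pixels'],cv2.resize(S['pixels'][70:220,180:300],(307,384))])[:,:,::-1][:, :800])
```

```text
24.65 [0.57173754 0.25142158 0.30949712] [1.79991986e+02 4.62652797e-02 8.99242232e+01] [ 0.05191932 -0.58278924 -0.37572825] 0.03290538842593435
```

View pics/w6b.png

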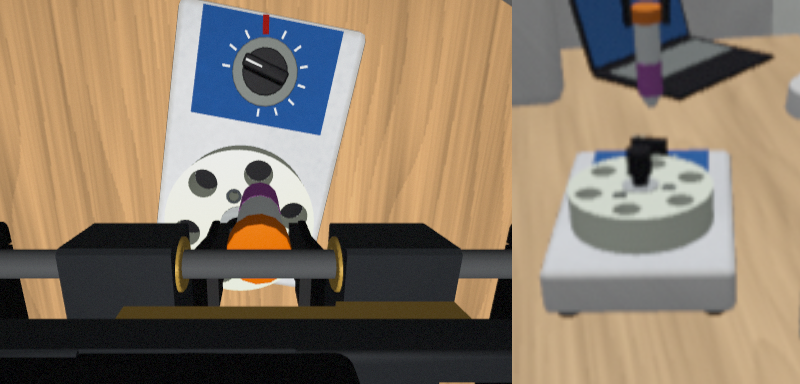

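The tube hangs upright in the grip, its foot above the bore at (258,172). The dial's pointer shows at (246,61)–(262,68). I'm lowering it.

Emit:
{"api": "drive_tool", "payload": {
  "angular": [
    [0, 0, 0],
    [0, 0, 0],
    [0, 0, 0],
    [0, 0, 0],
    [0, 0, 0],
    [0, 0, 0],
    [0, 0, 0],
    [0, 0, 0],
    [0, 0, 0],
    [0, 0, 0],
    [0, 0, 0]
  ],
  "delta_pos": [
    [0.1, -0.05, 0.5],
    [0.04, 0, 1],
    [0, 0, 1.5],
    [0, 0, 1.5],
    [0, 0, 1.2],
    [0, 0, 1],
    [0, 0, 0.8],
    [0, 0, 0.6],
    [0, 0, 0.4],
    [0, 0, 0],
    [0, 0, 0]
  ],
  "gripper": [2.8, 2.8, 2.8, 2.8, 2.8, 2.8, 2.8, 2.8, 2.8, 2.8, 2.8]
}}

```text
time_s: 25.8
tool_pos: [0.571, 0.2544, 0.2249]
tool_rot: [180.0, -0.0, 90.0]
force: [-0.9, -0.3, -0.6]
grip_width: 0.033
grasp_force: 20.0
```

Emit:
{"api": "drive_tool", "payload": {
  "angular": [
    [0, 0, 0],
    [0, 0, 0],
    [0, 0, 0],
    [0, 0, 0],
    [0, 0, 0],
    [0, 0, 0],
    [0, 0, 0],
    [0, 0, 0]
  ],
  "delta_pos": [
    [0, 0, 0.4],
    [0, 0, 0.5],
    [0, 0, 0.5],
    [0, 0, 0.5],
    [0, 0, 0.4],
    [0, 0, 0.2],
    [0, 0, 0],
    [0, 0, 0]
  ],
  "gripper": [2.8, 2.8, 2.8, 2.8, 2.8, 2.8, 2.8, 2.8]
}}

```text
time_s: 26.6
tool_pos: [0.5709, 0.2543, 0.1996]
tool_rot: [180.0, -0.0, 90.0]
force: [0.0, 0.9, -0.1]
grip_width: 0.0334
grasp_force: 20.0
```

Emit:
{"api": "drive_tool", "payload": {
  "angular": [
    [0, 0, 0],
    [0, 0, 0],
    [0, 0, 0],
    [0, 0, 0],
    [0, 0, 0],
    [0, 0, 0],
    [0, 0, 0],
    [0, 0, 0],
    [0, 0, 0],
    [0, 0, 0],
    [0, 0, 0],
    [0, 0, 0],
    [0, 0, 0]
  ],
  "delta_pos": [
    [-0.1, 0, 0.1],
    [0, 0, 0.05],
    [0, 0, 0],
    [0, 0, 0],
    [0, 0, 0],
    [0, 0, 0],
    [0, 0, -1],
    [0, 0, -2],
    [0, 0, -2.5],
    [0, 0, -2],
    [0, 0, -1.5],
    [0, 0, 0],
    [0, 0, 0]
  ],
  "gripper": [2.8, 2.8, 2.8, 3.7, 5, 5, 5, 5, 5, 5, 5, 5, 5]
}}

```text
time_s: 27.9
tool_pos: [0.5708, 0.2532, 0.2878]
tool_rot: [-180.0, 0.0, 90.0]
force: [-0.3, 0.0, -0.8]
grip_width: 0.05
grasp_force: 0.0
```

Run:
```python
from h import *
S=eyes.read_camera('side');C=eyes.read_camera('scene')
s=telemetry.get_obs(); print(s['time_s'],s['tool_pos'])
print('predicted cap top side/scene',proj(S,[.5712,.2528,.203]),proj(C,[.5712,.2528,.203]))
for p in (S,C):
  for c in caps(p): print(c[0])
  print([(r['p'],np.round(r['centre'],0).tolist()) for r in models.search_frame(p,'tube0')])
p=eyes.read_camera('wrist'); save(p,'w7.png')
print(models.search_frame(p,'tube0'),proj(p,[.5712,.2528,.203]))
```

```text
28.0 [0.57049547 0.25276968 0.28677216]
predicted cap top side/scene [233.74904256 109.53994149] [334.3578832  124.50599376]
[334.3 198.4]
[(0.88, [286.0, 255.0]), (0.79, [235.0, 121.0]), (0.61, [216.0, 289.0]), (0.6, [215.0, 262.0])]
[(0.85, [334.0, 134.0]), (0.69, [102.0, 199.0]), (0.66, [130.0, 194.0]), (0.47, [142.0, 229.0])]
[{'centre': [260.8, 199.7], 'p': 0.94}, {'centre': [233.3, 215.2], 'p': 0.48}] [259.52520504 202.06537354]
```

Emit:
{"api": "drive_tool", "payload": {
  "angular": [
    [0, 0, 0],
    [0, 0, 0],
    [0, 0, 0],
    [0, 0, 0],
    [0, 0, 0],
    [0, 0, 0],
    [0, 0, 0],
    [0, 0, 0],
    [0, 0, 0],
    [0, 0, 0],
    [0, 0, 0],
    [0, 0, 0],
    [0, 0, 0],
    [0, 0, 0],
    [0, 0, 0],
    [0, 0, 0],
    [0, 0, 0],
    [0, 0, 0]
  ],
  "delta_pos": [
    [-1, -0.2, 0],
    [-2.5, -0.5, 0],
    [-4, -0.8, 0],
    [-4.7, -0.9, 0],
    [-4.7, -0.9, 0],
    [-4.7, -0.9, 0],
    [-4.7, -0.9, 0],
    [-4.7, -0.9, 0],
    [-4.7, -0.9, 0],
    [-4.7, -0.9, 0],
    [-4.2, -0.8, 0],
    [-3.7, -0.7, 0],
    [-3, -0.6, 0],
    [-2, -0.4, 0],
    [-0.4, -0.1, 0],
    [0, 0, 0],
    [0, 0, 0],
    [0, 0, 0]
  ],
  "gripper": [5, 5, 5, 5, 5, 5, 5, 5, 5, 5, 5, 5, 5, 5, 5, 5, 5, 5]
}}

```text
time_s: 30.0
tool_pos: [0.4681, -0.2819, 0.2883]
tool_rot: [180.0, 0.0, 90.2]
force: [-1.0, -0.1, 0.3]
grip_width: 0.0503
grasp_force: 0.0
```

```bash
cat > look.py <<'E'
from h import *
p=eyes.read_camera('wrist')
s=telemetry.get_obs(); print(s['time_s'],s['tool_pos'],s['tool_rot'])
for c in caps(p): print(*c)
for r in models.search_frame(p,'tube0'): print(r['p'],np.round(r['centre'],1),onz(p,r['centre'],.115)[:2].round(4))
E
python3 look.py
```

```text
30.05 [ 0.46801706 -0.28214082  0.28831266] [1.79990528e+02 2.18819350e-02 9.02126783e+01]
[256.4 180.8] [29.6 31.1] [ 0.466  -0.2839]
[381.3 192.5] [28.1 31.7] [ 0.5967 -0.296 ]
[250.8 239.3] [26.6 29.3] [ 0.46   -0.3494]
0.73 [376.2 188.3] [ 0.5937 -0.2932]
0.65 [257.7 177.3] [ 0.4673 -0.2817]
0.63 [251.1 233. ] [ 0.4601 -0.3449]
```

Emit:
{"api": "drive_tool", "payload": {
  "angular": [
    [0, 0, 0],
    [0, 0, 0],
    [0, 0, 0],
    [0, 0, 0],
    [0, 0, 0],
    [0, 0, 0],
    [0, 0, 0],
    [0, 0, 0],
    [0, 0, 0],
    [0, 0, 0],
    [0, 0, 0]
  ],
  "delta_pos": [
    [-0.1, -0.1, 1],
    [0, 0, 2],
    [0, 0, 2.5],
    [0, 0, 2.5],
    [0, 0, 2],
    [0, 0, 1.5],
    [0, 0, 1.1],
    [0, 0, 0.6],
    [0, 0, 0],
    [0, 0, 0],
    [0, 0, 0]
  ],
  "gripper": [5, 5, 5, 5, 5, 5, 5, 5, 5, 5, 5]
}}

```text
time_s: 31.2
tool_pos: [0.4669, -0.2852, 0.1569]
tool_rot: [179.9, 0.1, 90.0]
force: [0.1, -0.6, 0.7]
grip_width: 0.0501
grasp_force: 0.0
```

Emit:
{"api": "drive_tool", "payload": {
  "angular": [
    [0, 0, 0],
    [0, 0, 0],
    [0, 0, 0],
    [0, 0, 0],
    [0, 0, 0],
    [0, 0, 0],
    [0, 0, 0],
    [0, 0, 0],
    [0, 0, 0],
    [0, 0, 0],
    [0, 0, 0],
    [0, 0, 0]
  ],
  "delta_pos": [
    [0.1, -0.1, 0.6],
    [0, 0, 1.1],
    [0, 0, 1.1],
    [0, 0, 0.8],
    [0, 0, 0.4],
    [0, 0, 0],
    [0, 0, 0],
    [0, 0, 0],
    [0, 0, 0],
    [0, 0, 0],
    [0, 0, 0],
    [0, 0, 0]
  ],
  "gripper": [5, 5, 5, 5, 5, 5, 5, 2.8, 2.8, 2.8, 2.8, 2.8],
  "squeeze": 20
}}

```text
time_s: 32.4
tool_pos: [0.4654, -0.284, 0.1162]
tool_rot: [180.0, 0.0, 90.0]
force: [-0.4, 0.2, 1.4]
grip_width: 0.0329
grasp_force: 20.0
```

Emit:
{"api": "drive_tool", "payload": {
  "angular": [
    [0, 0, 0],
    [0, 0, 0],
    [0, 0, 0],
    [0, 0, 0],
    [0, 0, 0],
    [0, 0, 0],
    [0, 0, 0],
    [0, 0, 0],
    [0, 0, 0],
    [0, 0, 0],
    [0, 0, 0]
  ],
  "delta_pos": [
    [0, 0, -0.5],
    [0, 0, -1],
    [0, 0, -2],
    [0, 0, -2.5],
    [0, 0, -2.5],
    [0, 0, -2.5],
    [0, 0, -2.5],
    [0, 0, -2.5],
    [0, 0, -2],
    [0, 0, -1.3],
    [0, 0, 0]
  ],
  "gripper": [2.8, 2.8, 2.8, 2.8, 2.8, 2.8, 2.8, 2.8, 2.8, 2.8, 2.8]
}}

```text
time_s: 33.5
tool_pos: [0.4662, -0.2841, 0.3111]
tool_rot: [179.8, 0.1, 90.1]
force: [-0.2, 0.3, -0.7]
grip_width: 0.0328
grasp_force: 20.0
```

Emit:
{"api": "drive_tool", "payload": {
  "angular": [
    [0, 0, 0],
    [0, 0, 0],
    [0, 0, 0],
    [0, 0, 0],
    [0, 0, 0],
    [0, 0, 0],
    [0, 0, 0],
    [0, 0, 0],
    [0, 0, 0],
    [0, 0, 0],
    [0, 0, 0],
    [0, 0, 0],
    [0, 0, 0],
    [0, 0, 0],
    [0, 0, 0],
    [0, 0, 0],
    [0, 0, 0],
    [0, 0, 0],
    [0, 0, 0],
    [0, 0, 0]
  ],
  "delta_pos": [
    [1, 0.1, 0],
    [2, 0.2, 0],
    [3, 0.2, 0],
    [4, 0.3, 0],
    [4.4, 0.4, 0],
    [4.4, 0.4, 0],
    [4.4, 0.4, 0],
    [4.4, 0.4, 0],
    [4.4, 0.4, 0],
    [4.4, 0.4, 0],
    [4.4, 0.4, 0],
    [4, 0.3, 0],
    [3, 0.3, 0],
    [2.5, 0.2, 0],
    [1.7, 0.06, 0],
    [0.7, 0, 0],
    [0, 0, 0],
    [0, 0, 0],
    [0, 0, 0],
    [0, 0, 0]
  ],
  "gripper": [2.8, 2.8, 2.8, 2.8, 2.8, 2.8, 2.8, 2.8, 2.8, 2.8, 2.8, 2.8, 2.8, 2.8, 2.8, 2.8, 2.8, 2.8, 2.8, 2.8]
}}

```text
time_s: 35.5
tool_pos: [0.5099, 0.2419, 0.309]
tool_rot: [180.0, 0.0, 89.9]
force: [0.3, 0.1, -0.4]
grip_width: 0.0332
grasp_force: 20.0
```

Emit:
{"api": "drive_tool", "payload": {
  "angular": [
    [0, 0, 0],
    [0, 0, 0],
    [0, 0, 0],
    [0, 0, 0],
    [0, 0, 0],
    [0, 0, 0],
    [0, 0, 0],
    [0, 0, 0],
    [0, 0, 0],
    [0, 0, 0],
    [0, 0, 0]
  ],
  "delta_pos": [
    [0, 0, 0.5],
    [0, 0, 1],
    [0, 0, 1.5],
    [0, 0, 1.5],
    [0, 0, 1.2],
    [0, 0, 1],
    [0, 0, 0.8],
    [0, 0, 0.6],
    [0, 0, 0.4],
    [0, 0, 0],
    [0, 0, 0]
  ],
  "gripper": [2.8, 2.8, 2.8, 2.8, 2.8, 2.8, 2.8, 2.8, 2.8, 2.8, 2.8]
}}

```text
time_s: 36.6
tool_pos: [0.5097, 0.2433, 0.2243]
tool_rot: [180.0, -0.0, 90.0]
force: [0.2, 0.8, -0.5]
grip_width: 0.0331
grasp_force: 20.0
```

Emit:
{"api": "drive_tool", "payload": {
  "angular": [
    [0, 0, 0],
    [0, 0, 0],
    [0, 0, 0],
    [0, 0, 0],
    [0, 0, 0],
    [0, 0, 0],
    [0, 0, 0],
    [0, 0, 0]
  ],
  "delta_pos": [
    [0, 0, 0.4],
    [0, 0, 0.5],
    [0, 0, 0.5],
    [0, 0, 0.5],
    [0, 0, 0.4],
    [0, 0, 0.2],
    [0, 0, 0],
    [0, 0, 0]
  ],
  "gripper": [2.8, 2.8, 2.8, 2.8, 2.8, 2.8, 2.8, 2.8]
}}

```text
time_s: 37.4
tool_pos: [0.5095, 0.2432, 0.1991]
tool_rot: [180.0, -0.0, 90.1]
force: [-1.1, 0.6, 0.1]
grip_width: 0.033
grasp_force: 20.0
```

Emit:
{"api": "drive_tool", "payload": {
  "angular": [
    [0, 0, 0],
    [0, 0, 0],
    [0, 0, 0],
    [0, 0, 0],
    [0, 0, 0],
    [0, 0, 0],
    [0, 0, 0],
    [0, 0, 0],
    [0, 0, 0],
    [0, 0, 0],
    [0, 0, 0],
    [0, 0, 0]
  ],
  "delta_pos": [
    [0, 0, 0.1],
    [0, 0, 0.08],
    [0, 0, 0],
    [0, 0, 0],
    [0, 0, 0],
    [0, 0, 0],
    [0, 0, -1],
    [0, 0, -2],
    [0, 0, -2.5],
    [0, 0, -2],
    [0, 0, -1.5],
    [0, 0, 0]
  ],
  "gripper": [2.8, 2.8, 2.8, 3.7, 4.4, 4.4, 4.4, 4.4, 4.4, 4.4, 4.4, 4.4]
}}

```text
time_s: 38.6
tool_pos: [0.5103, 0.244, 0.2896]
tool_rot: [179.8, -0.1, 90.0]
force: [-0.6, -0.0, -1.0]
grip_width: 0.0439
grasp_force: 0.0
```

Emit:
{"api": "drive_tool", "payload": {
  "angular": [
    [0, 0, 0],
    [0, 0, 0],
    [0, 0, 0],
    [0, 0, 0],
    [0, 0, 0],
    [0, 0, 0],
    [0, 0, 0],
    [0, 0, 0],
    [0, 0, 0],
    [0, 0, 0],
    [0, 0, 0],
    [0, 0, 0],
    [0, 0, 0],
    [0, 0, 0],
    [0, 0, 0],
    [0, 0, 0],
    [0, 0, 0],
    [0, 0, 0],
    [0, 0, 0],
    [0, 0, 0]
  ],
  "delta_pos": [
    [-1, 0.1, 0],
    [-2.5, 0.3, 0],
    [-4, 0.6, 0],
    [-4.7, 0.8, 0],
    [-4.7, 0.8, 0],
    [-4.7, 0.8, 0],
    [-4.7, 0.8, 0],
    [-4.7, 0.8, 0],
    [-4.7, 0.8, 0],
    [-4.7, 0.8, 0],
    [-4.2, 0.8, 0],
    [-3.7, 0.8, 0],
    [-3, 0.6, 0],
    [-2, 0.4, 0],
    [-0.6, 0.2, 0],
    [0, 0, 0],
    [0, 0, 0],
    [0, 0, 0],
    [0, 0, 0],
    [0, 0, 0]
  ],
  "gripper": [5, 5, 5, 5, 5, 5, 5, 5, 5, 5, 5, 5, 5, 5, 5, 5, 5, 5, 5, 5]
}}

```text
time_s: 40.6
tool_pos: [0.604, -0.295, 0.2876]
tool_rot: [180.0, 0.0, 90.1]
force: [0.1, -0.8, 0.5]
grip_width: 0.0497
grasp_force: 0.0
```

```bash
python3 look.py
```

```text
40.65 [ 0.60397038 -0.2952129   0.28755629] [1.79992337e+02 3.55183844e-02 9.00963225e+01]
[424.9  19.1] [53.1 96.6] [ 0.7547 -0.1461]
[252.3 179.7] [30.1 31. ] [ 0.5975 -0.2957]
[124.9 224.8] [20.8 26.6] [ 0.4603 -0.3457]
0.96 [252.5 177.1] [ 0.5976 -0.2946]
0.61 [129.3 216.8] [ 0.4629 -0.3391]
```

Emit:
{"api": "drive_tool", "payload": {
  "angular": [
    [0, 0, 0],
    [0, 0, 0],
    [0, 0, 0],
    [0, 0, 0],
    [0, 0, 0],
    [0, 0, 0],
    [0, 0, 0],
    [0, 0, 0],
    [0, 0, 0],
    [0, 0, 0],
    [0, 0, 0]
  ],
  "delta_pos": [
    [0, -0.3, 1],
    [0, -0.4, 2],
    [0, 0, 2.5],
    [0, 0, 2.5],
    [0, 0, 2],
    [0, 0, 1.5],
    [0, 0, 1.1],
    [0, 0, 0.5],
    [0, 0, 0],
    [0, 0, 0],
    [0, 0, 0]
  ],
  "gripper": [5, 5, 5, 5, 5, 5, 5, 5, 5, 5, 5]
}}

```text
time_s: 41.8
tool_pos: [0.5975, -0.2958, 0.1573]
tool_rot: [179.9, 0.0, 90.0]
force: [-0.5, -0.2, 0.1]
grip_width: 0.0497
grasp_force: 0.0
```

Emit:
{"api": "drive_tool", "payload": {
  "angular": [
    [0, 0, 0],
    [0, 0, 0],
    [0, 0, 0],
    [0, 0, 0],
    [0, 0, 0],
    [0, 0, 0],
    [0, 0, 0],
    [0, 0, 0],
    [0, 0, 0],
    [0, 0, 0],
    [0, 0, 0],
    [0, 0, 0]
  ],
  "delta_pos": [
    [0, -0.05, 0.6],
    [0, 0, 1.1],
    [0, 0, 1.1],
    [0, 0, 0.8],
    [0, 0, 0.4],
    [0, 0, 0],
    [0, 0, 0],
    [0, 0, 0],
    [0, 0, 0],
    [0, 0, 0],
    [0, 0, 0],
    [0, 0, 0]
  ],
  "gripper": [5, 5, 5, 5, 5, 5, 5, 2.8, 2.8, 2.8, 2.8, 2.8],
  "squeeze": 20
}}

```text
time_s: 43.0
tool_pos: [0.5966, -0.2958, 0.1164]
tool_rot: [180.0, 0.0, 90.0]
force: [-0.1, 0.3, 1.0]
grip_width: 0.0333
grasp_force: 20.0
```

Emit:
{"api": "drive_tool", "payload": {
  "angular": [
    [0, 0, 0],
    [0, 0, 0],
    [0, 0, 0],
    [0, 0, 0],
    [0, 0, 0],
    [0, 0, 0],
    [0, 0, 0],
    [0, 0, 0],
    [0, 0, 0],
    [0, 0, 0],
    [0, 0, 0]
  ],
  "delta_pos": [
    [0, 0, -0.5],
    [0, 0, -1],
    [0, 0, -2],
    [0, 0, -2.5],
    [0, 0, -2.5],
    [0, 0, -2.5],
    [0, 0, -2.5],
    [0, 0, -2.5],
    [0, 0, -2],
    [0, 0, -1.3],
    [0, 0, 0]
  ],
  "gripper": [2.8, 2.8, 2.8, 2.8, 2.8, 2.8, 2.8, 2.8, 2.8, 2.8, 2.8]
}}

```text
time_s: 44.1
tool_pos: [0.5972, -0.2956, 0.3117]
tool_rot: [179.8, 0.1, 90.1]
force: [-0.4, 0.2, -1.3]
grip_width: 0.0331
grasp_force: 20.0
```

Emit:
{"api": "drive_tool", "payload": {
  "angular": [
    [0, 0, 0],
    [0, 0, 0],
    [0, 0, 0],
    [0, 0, 0],
    [0, 0, 0],
    [0, 0, 0],
    [0, 0, 0],
    [0, 0, 0],
    [0, 0, 0],
    [0, 0, 0],
    [0, 0, 0],
    [0, 0, 0],
    [0, 0, 0],
    [0, 0, 0],
    [0, 0, 0],
    [0, 0, 0],
    [0, 0, 0],
    [0, 0, 0],
    [0, 0, 0],
    [0, 0, 0]
  ],
  "delta_pos": [
    [1, 0, 0],
    [2, 0.1, 0],
    [3, 0.1, 0],
    [4, 0.1, 0],
    [4.4, 0.1, 0],
    [4.4, 0.1, 0],
    [4.4, 0.1, 0],
    [4.4, 0.1, 0],
    [4.4, 0.1, 0],
    [4.4, 0.1, 0],
    [4.4, 0.1, 0],
    [3.5, 0.1, 0],
    [2.6, 0.1, 0],
    [1.7, 0.1, 0],
    [1, 0.07, 0],
    [0.4, 0, 0],
    [0, 0, 0],
    [0, 0, 0],
    [0, 0, 0],
    [0, 0, 0]
  ],
  "gripper": [2.8, 2.8, 2.8, 2.8, 2.8, 2.8, 2.8, 2.8, 2.8, 2.8, 2.8, 2.8, 2.8, 2.8, 2.8, 2.8, 2.8, 2.8, 2.8, 2.8]
}}

```text
time_s: 46.1
tool_pos: [0.61, 0.2031, 0.3092]
tool_rot: [180.0, 0.0, 89.9]
force: [0.2, -0.0, -0.3]
grip_width: 0.0334
grasp_force: 20.0
```

Emit:
{"api": "drive_tool", "payload": {
  "angular": [
    [0, 0, 0],
    [0, 0, 0],
    [0, 0, 0],
    [0, 0, 0],
    [0, 0, 0],
    [0, 0, 0],
    [0, 0, 0],
    [0, 0, 0],
    [0, 0, 0]
  ],
  "delta_pos": [
    [0, 0, 0.5],
    [0, 0, 1],
    [0, 0, 1.5],
    [0, 0, 1.2],
    [0, 0, 0.8],
    [0, 0, 0.4],
    [0, 0, 0.1],
    [0, 0, 0],
    [0, 0, 0]
  ],
  "gripper": [2.8, 2.8, 2.8, 2.8, 2.8, 2.8, 2.8, 2.8, 2.8]
}}

```text
time_s: 47.0
tool_pos: [0.6099, 0.2045, 0.2548]
tool_rot: [180.0, -0.0, 90.0]
force: [-0.8, -0.0, -0.2]
grip_width: 0.0335
grasp_force: 20.0
```

Emit:
{"api": "drive_tool", "payload": {
  "angular": [
    [0, 0, 0],
    [0, 0, 0],
    [0, 0, 0],
    [0, 0, 0],
    [0, 0, 0],
    [0, 0, 0],
    [0, 0, 0],
    [0, 0, 0],
    [0, 0, 0],
    [0, 0, 0],
    [0, 0, 0],
    [0, 0, 0]
  ],
  "delta_pos": [
    [0, 0.03, 0.5],
    [0, 0, 0.8],
    [0, 0, 0.8],
    [0, 0, 0.6],
    [0, 0, 0.6],
    [0, 0, 0.5],
    [0, 0, 0.5],
    [0, 0, 0.5],
    [0, 0, 0.4],
    [0, 0, 0.3],
    [0, 0, 0.1],
    [0, 0, 0]
  ],
  "gripper": [2.8, 2.8, 2.8, 2.8, 2.8, 2.8, 2.8, 2.8, 2.8, 2.8, 2.8, 2.8]
}}

```text
time_s: 48.2
tool_pos: [0.61, 0.2042, 0.1982]
tool_rot: [-180.0, 0.0, 90.0]
force: [-0.2, 1.0, 0.1]
grip_width: 0.0328
grasp_force: 20.0
```

Emit:
{"api": "drive_tool", "payload": {
  "angular": [
    [0, 0, 0],
    [0, 0, 0],
    [0, 0, 0],
    [0, 0, 0],
    [0, 0, 0],
    [0, 0, 0],
    [0, 0, 0],
    [0, 0, 0],
    [0, 0, 0],
    [0, 0, 0],
    [0, 0, 0],
    [0, 0, 0]
  ],
  "delta_pos": [
    [0, 0, 0.08],
    [0, 0, 0],
    [0, 0, 0],
    [0, 0, 0],
    [0, 0, 0],
    [0, 0, 0],
    [0, 0, -1],
    [0, 0, -2],
    [0, 0, -2.5],
    [0, 0, -2],
    [0, 0, -1.5],
    [0, 0, 0]
  ],
  "gripper": [2.8, 2.8, 2.8, 3.7, 4.4, 4.4, 4.4, 4.4, 4.4, 4.4, 4.4, 4.4]
}}

```text
time_s: 49.4
tool_pos: [0.6108, 0.2051, 0.2902]
tool_rot: [179.8, -0.1, 90.1]
force: [-0.2, 0.5, -0.7]
grip_width: 0.0441
grasp_force: 0.0
```

Emit:
{"api": "drive_tool", "payload": {
  "angular": [
    [0, 0, 0],
    [0, 0, 0],
    [0, 0, 0],
    [0, 0, 0],
    [0, 0, 0],
    [0, 0, 0],
    [0, 0, 0],
    [0, 0, 0],
    [0, 0, 0],
    [0, 0, 0],
    [0, 0, 0],
    [0, 0, 0],
    [0, 0, 0],
    [0, 0, 0],
    [0, 0, 0],
    [0, 0, 0],
    [0, 0, 0],
    [0, 0, 0],
    [0, 0, 0],
    [0, 0, 0]
  ],
  "delta_pos": [
    [-1, -0.4, 0],
    [-2.5, -0.8, 0],
    [-4, -1.1, 0],
    [-4.7, -1.3, 0],
    [-4.7, -1.3, 0],
    [-4.7, -1.3, 0],
    [-4.7, -1.3, 0],
    [-4.7, -1.3, 0],
    [-4.7, -1.3, 0],
    [-4.7, -1.3, 0],
    [-4.5, -1.2, 0],
    [-4, -1, 0],
    [-3, -0.7, 0],
    [-2, -0.5, 0],
    [-1.2, -0.2, 0],
    [-0.3, 0, 0],
    [0, 0, 0],
    [0, 0, 0],
    [0, 0, 0],
    [0, 0, 0]
  ],
  "gripper": [5, 5, 5, 5, 5, 5, 5, 5, 5, 5, 5, 5, 5, 5, 5, 5, 5, 5, 5, 5]
}}

```text
time_s: 51.4
tool_pos: [0.4609, -0.3489, 0.2877]
tool_rot: [180.0, 0.0, 90.1]
force: [0.7, 0.0, -0.5]
grip_width: 0.0499
grasp_force: 0.0
```

```bash
python3 look.py
```

```text
51.45 [ 0.46079285 -0.34915649  0.28764502] [-1.79996555e+02  3.06070439e-02  9.01164880e+01]
[235.2 148.8] [31.5 32. ] [ 0.4374 -0.3178]
0.86 [233.9 148.3] [ 0.4355 -0.3182]
```

The block has been knocked: the last cap is now at (0.437, -0.318). I'm correcting for that.

Emit:
{"api": "drive_tool", "payload": {
  "angular": [
    [0, 0, 0],
    [0, 0, 0],
    [0, 0, 0],
    [0, 0, 0],
    [0, 0, 0]
  ],
  "delta_pos": [
    [1, -0.8, 0],
    [1.3, -1, 0],
    [0.8, -0.5, 0],
    [0, 0, 0],
    [0, 0, 0]
  ],
  "gripper": [5, 5, 5, 5, 5]
}}

```text
time_s: 52.0
tool_pos: [0.4375, -0.3195, 0.2877]
tool_rot: [180.0, 0.1, 90.0]
force: [0.1, -0.6, -0.3]
grip_width: 0.0504
grasp_force: 0.0
```

```bash
python3 look.py; python3 -c "
from h import *
p=eyes.read_camera('wrist');save(p,'w8.png')"
```

```text
52.05 [ 0.43751402 -0.31962958  0.2876129 ] [1.79979175e+02 4.65484634e-02 9.00070726e+01]
[256.3 177.1] [30.2 31. ] [ 0.4351 -0.3177]
0.93 [256.4 172.9] [ 0.4352 -0.3147]
0.4 [499.8  17.5] [ 0.661 -0.168]
```

View pics/w8.png

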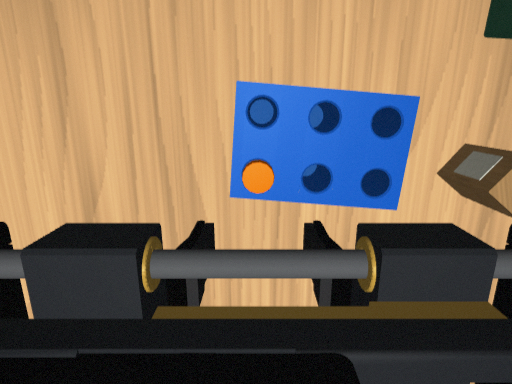

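The last cap is at (258,177) in the shifted block; every other pocket is empty.

Emit:
{"api": "drive_tool", "payload": {
  "angular": [
    [0, 0, 0],
    [0, 0, 0],
    [0, 0, 0],
    [0, 0, 0],
    [0, 0, 0],
    [0, 0, 0],
    [0, 0, 0],
    [0, 0, 0],
    [0, 0, 0],
    [0, 0, 0],
    [0, 0, 0]
  ],
  "delta_pos": [
    [0.1, -0.1, 1],
    [0, 0, 2],
    [0, 0, 2.5],
    [0, 0, 2.5],
    [0, 0, 2],
    [0, 0, 1.5],
    [0, 0, 1.1],
    [0, 0, 0.5],
    [0, 0, 0],
    [0, 0, 0],
    [0, 0, 0]
  ],
  "gripper": [5, 5, 5, 5, 5, 5, 5, 5, 5, 5, 5]
}}

```text
time_s: 53.25
tool_pos: [0.437, -0.3182, 0.1573]
tool_rot: [179.9, 0.1, 90.0]
force: [0.2, -0.9, 0.4]
grip_width: 0.0504
grasp_force: 0.0
```

Emit:
{"api": "drive_tool", "payload": {
  "angular": [
    [0, 0, 0],
    [0, 0, 0],
    [0, 0, 0],
    [0, 0, 0],
    [0, 0, 0],
    [0, 0, 0],
    [0, 0, 0],
    [0, 0, 0],
    [0, 0, 0],
    [0, 0, 0],
    [0, 0, 0],
    [0, 0, 0]
  ],
  "delta_pos": [
    [0.03, -0.1, 0.6],
    [0, 0, 1.1],
    [0, 0, 1.1],
    [0, 0, 0.8],
    [0, 0, 0.4],
    [0, 0, 0],
    [0, 0, 0],
    [0, 0, 0],
    [0, 0, 0],
    [0, 0, 0],
    [0, 0, 0],
    [0, 0, 0]
  ],
  "gripper": [5, 5, 5, 5, 5, 5, 5, 2.8, 2.8, 2.8, 2.8, 2.8],
  "squeeze": 20
}}

```text
time_s: 54.45
tool_pos: [0.4356, -0.3178, 0.1167]
tool_rot: [180.0, 0.0, 90.0]
force: [-0.1, -0.4, 0.9]
grip_width: 0.0334
grasp_force: 20.0
```

Emit:
{"api": "drive_tool", "payload": {
  "angular": [
    [0, 0, 0],
    [0, 0, 0],
    [0, 0, 0],
    [0, 0, 0],
    [0, 0, 0],
    [0, 0, 0],
    [0, 0, 0],
    [0, 0, 0],
    [0, 0, 0],
    [0, 0, 0],
    [0, 0, 0]
  ],
  "delta_pos": [
    [0, 0, -0.5],
    [0, 0, -1],
    [0, 0, -2],
    [0, 0, -2.5],
    [0, 0, -2.5],
    [0, 0, -2.5],
    [0, 0, -2.5],
    [0, 0, -2.5],
    [0, 0, -2],
    [0, 0, -1.3],
    [0, 0, 0]
  ],
  "gripper": [2.8, 2.8, 2.8, 2.8, 2.8, 2.8, 2.8, 2.8, 2.8, 2.8, 2.8]
}}

```text
time_s: 55.55
tool_pos: [0.4363, -0.3178, 0.3114]
tool_rot: [179.9, 0.1, 90.1]
force: [0.5, 1.2, -0.5]
grip_width: 0.0332
grasp_force: 20.0
```

Emit:
{"api": "drive_tool", "payload": {
  "angular": [
    [0, 0, 0],
    [0, 0, 0],
    [0, 0, 0],
    [0, 0, 0],
    [0, 0, 0],
    [0, 0, 0],
    [0, 0, 0],
    [0, 0, 0],
    [0, 0, 0],
    [0, 0, 0],
    [0, 0, 0],
    [0, 0, 0],
    [0, 0, 0],
    [0, 0, 0],
    [0, 0, 0],
    [0, 0, 0],
    [0, 0, 0],
    [0, 0, 0],
    [0, 0, 0],
    [0, 0, 0]
  ],
  "delta_pos": [
    [1, 0.2, 0],
    [2, 0.3, 0],
    [3, 0.4, 0],
    [4, 0.4, 0],
    [4.4, 0.4, 0],
    [4.4, 0.4, 0],
    [4.4, 0.4, 0],
    [4.4, 0.4, 0],
    [4.4, 0.4, 0],
    [4.4, 0.4, 0],
    [4.4, 0.4, 0],
    [3.6, 0.4, 0],
    [2.7, 0.3, 0],
    [1.8, 0.2, 0],
    [1, 0.2, 0],
    [0.4, 0, 0],
    [0, 0, 0],
    [0, 0, 0],
    [0, 0, 0],
    [0, 0, 0]
  ],
  "gripper": [2.8, 2.8, 2.8, 2.8, 2.8, 2.8, 2.8, 2.8, 2.8, 2.8, 2.8, 2.8, 2.8, 2.8, 2.8, 2.8, 2.8, 2.8, 2.8, 2.8]
}}

```text
time_s: 57.55
tool_pos: [0.4599, 0.1763, 0.3137]
tool_rot: [178.5, -0.5, 90.0]
force: [0.4, -0.8, -0.5]
grip_width: 0.0329
grasp_force: 20.0
```

Emit:
{"api": "drive_tool", "payload": {
  "angular": [
    [0, 0, 0],
    [0, 0, 0],
    [0, 0, 0],
    [0, 0, 0],
    [0, 0, 0],
    [0, 0, 0],
    [0, 0, 0],
    [0, 0, 0],
    [0, 0, 0]
  ],
  "delta_pos": [
    [0, 0, 0.5],
    [0, 0, 1],
    [0, 0, 1.5],
    [0, 0, 1.2],
    [0, 0, 0.8],
    [0, 0, 0.4],
    [0, 0, 0.1],
    [0, 0, 0],
    [0, 0, 0]
  ],
  "gripper": [2.8, 2.8, 2.8, 2.8, 2.8, 2.8, 2.8, 2.8, 2.8]
}}

```text
time_s: 58.45
tool_pos: [0.4536, 0.1744, 0.261]
tool_rot: [178.0, -0.7, 90.1]
force: [-0.5, 0.1, -0.8]
grip_width: 0.0328
grasp_force: 20.0
```

```bash
python3 -c "
from h import *
s=telemetry.get_obs();print(s['qpos'].round(1),s['tool_pos'],s['tool_rot'],s['force'],s['joint_velocities'].round(1))"
```

```text
[ 69.3 -17.2 -79.1 103.2 -17.6  78.5  -6.3] [0.45362355 0.1744254  0.26099357] [177.98737956  -0.65060651  90.0645579 ] [-0.50376667  0.11545379 -0.76317092] [-0.1  0.  -0.  -0.1 -0.   0.  -0. ]
```

J2 and J3 have drifted to their limits at this inner place. I'm backing up and using the outer free place at 309° instead.

Emit:
{"api": "drive_tool", "payload": {
  "angular": [
    [0, 0, 0],
    [0, 0, 0],
    [0, 0, 0],
    [0, 0, 0],
    [0, 0, 0],
    [0, 0, 0],
    [0, 0, 0],
    [0, 0, 0],
    [0, 0, 0],
    [0, 0, 0],
    [0, 0, 0],
    [0, 0, 0],
    [0, 0, 0],
    [0, 0, 0],
    [0, 0, 0],
    [0, 0, 0],
    [0, 0, 0],
    [0, 0, 0]
  ],
  "delta_pos": [
    [0, 0.3, -0.5],
    [0, 0.3, -1],
    [0, 0.4, -1.5],
    [0, 0.5, -1.5],
    [0, 0.6, -0.7],
    [-0.3, 1, 0],
    [-0.3, 1.2, 0],
    [-0.3, 1.2, 0],
    [-0.3, 1.3, 0],
    [-0.3, 1.3, 0],
    [-0.3, 1.3, 0],
    [-0.3, 1.2, 0],
    [-0.3, 1, 0],
    [-0.2, 0.8, 0],
    [-0.2, 0.7, 0],
    [0, 0.3, 0],
    [0, 0, 0],
    [0, 0, 0]
  ],
  "gripper": [2.8, 2.8, 2.8, 2.8, 2.8, 2.8, 2.8, 2.8, 2.8, 2.8, 2.8, 2.8, 2.8, 2.8, 2.8, 2.8, 2.8, 2.8]
}}

```text
time_s: 60.25
tool_pos: [0.5095, 0.1236, 0.3302]
tool_rot: [173.9, -1.9, 90.2]
force: [1.1, 0.1, -1.0]
grip_width: 0.0331
grasp_force: 20.0
```

```bash
python3 -c "
from h import *
s=telemetry.get_obs();print(s['qpos'].round(1),s['tool_pos'],s['tool_rot'],s['force'],s['joint_velocities'].round(1))
R0=rot(s['tool_rot']); Rt=rot([180,0,90]); print('tool rotvec to level',R.from_matrix(R0.T@Rt).as_rotvec().round(4), 'shift cm', (R0.T@(np.array([.5882,.1468,.30])-s['tool_pos'])*100).round(2))"
```

```text
[ 79.3 -17.2 -79.2  95.3 -19.   82.    1.5] [0.50946101 0.12360202 0.33024747] [173.85867717  -1.87790608  90.17035861] [ 1.14681613  0.12777844 -0.95408812] [-0.2  0.  -0.1  0.   0.1 -0.1  0.2]
tool rotvec to level [ 0.1071 -0.0329  0.0012] shift cm [2.2  7.5  3.92]
```

Emit:
{"api": "drive_tool", "payload": {
  "angular": [
    [0, 0, 0],
    [0, 0, 0],
    [0.02, -0.006, 0],
    [0.02, -0.006, 0],
    [0.02, -0.006, 0],
    [0.02, -0.006, 0],
    [0.02, -0.006, 0],
    [0, 0, 0],
    [0, 0, 0],
    [0, 0, 0],
    [0, 0, 0],
    [0, 0, 0],
    [0, 0, 0]
  ],
  "delta_pos": [
    [-1, 0.5, 0],
    [-1, 1, 0],
    [-1, 1, 0],
    [-1, 1, 0],
    [-1, 1, 0],
    [-1, 1, 0],
    [-1, 1, 0],
    [-1, 1, 0],
    [-1, 1, 0],
    [-1, 1, 0],
    [-0.5, 0.5, 0],
    [0, 0, 0],
    [0, 0, 0]
  ],
  "gripper": [2.8, 2.8, 2.8, 2.8, 2.8, 2.8, 2.8, 2.8, 2.8, 2.8, 2.8, 2.8, 2.8]
}}

```text
time_s: 61.55
tool_pos: [0.5194, 0.0091, 0.3454]
tool_rot: [174.6, -0.7, 90.1]
force: [-0.3, 0.0, -0.7]
grip_width: 0.0332
grasp_force: 20.0
```

```bash
cat > st.py <<'E'
from h import *
s=telemetry.get_obs();print(s['time_s'],s['qpos'].round(1),s['tool_pos'].round(4),s['tool_rot'].round(2),s['force'].round(1),s['grip_width'])
R0=rot(s['tool_rot']); Rt=rot([180,0,90]); print('tool rotvec to level',R.from_matrix(R0.T@Rt).as_rotvec().round(4), 'shift cm', (R0.T@(np.array([.5882,.1468,.31])-s['tool_pos'])*100).round(2))
E
python3 st.py
```

```text
61.55 [ 92.7 -17.2 -79.2  93.4 -18.9  84.9  14.1] [0.5194 0.0091 0.3454] [174.62  -0.7   90.05] [-0.3  0.  -0.7] 0.033159040733383764
tool rotvec to level [ 0.0938 -0.0122  0.0004] shift cm [13.72  6.52  4.33]
```

Emit:
{"api": "drive_tool", "payload": {
  "angular": [
    [0, 0, 0],
    [0, 0, 0],
    [0, 0, 0],
    [0, 0, 0],
    [0, 0, 0],
    [0, 0, 0],
    [0, 0, 0]
  ],
  "delta_pos": [
    [-1, 0, 0],
    [-2, 0, 0],
    [-3, 0, 0],
    [-3, 0, 0],
    [-3, 0, 0],
    [-2, 0, 0],
    [-1, 0, 0]
  ],
  "gripper": [2.8, 2.8, 2.8, 2.8, 2.8, 2.8, 2.8]
}}

```text
time_s: 62.25
tool_pos: [0.503, -0.1402, 0.345]
tool_rot: [173.8, -0.5, 89.9]
force: [-0.4, -0.2, -1.0]
grip_width: 0.033
grasp_force: 20.0
```

```bash
python3 st.py
```

```text
62.25 [110.2 -17.2 -79.1  93.6 -20.6  84.7  31.7] [ 0.503  -0.1402  0.345 ] [173.75  -0.48  89.86] [-0.4 -0.2 -1. ] 0.032954860077072386
tool rotvec to level [ 0.109  -0.0082 -0.0029] shift cm [28.69  7.99  4.64]
```

```bash
cat > kin.py <<'E'
import numpy as np, itertools
from scipy.spatial.transform import Rotation as R
from scipy.optimize import least_squares
D=[([78.0431,18.4398,-4.0157,83.1747,1.2962,78.5401,-3.2591],[.14345,-.63344,.23545],[-179.891,.0068,12.768]),
([20.4,14.0,-49.7,90.4,10.8,80.6,-120.3],[.54318,.19088,.26256],[179.945,-.015,-.08]),
([66.3,2.5,-58.3,101,2.2,77.7,7.8],[.48915,-.10216,.25221],[-179.967,-.027,90.18]),
([22.5,18.9,-53.6,94.8,15.8,74.3,-80.8],[.54886,.1947,.19536],[-179.988,.016,43.262]),
([69.3,-17.2,-79.1,103.2,-17.6,78.5,-6.3],[.45362,.17443,.26099],[177.987,-.65,90.065]),
([79.3,-17.2,-79.2,95.3,-19.,82.,1.5],[.50946,.1236,.33025],[173.859,-1.878,90.17]),
([92.7,-17.2,-79.2,93.4,-18.9,84.9,14.1],[.5194,.0091,.3454],[174.62,-.7,90.05]),
([110.2,-17.2,-79.1,93.6,-20.6,84.7,31.7],[.503,-.1402,.345],[173.75,-.48,89.86])]
LO=np.array([-163.93,-17.29,-79.2,3.27,-89.18,5.43,-154.24]);HI=np.array([163.93,119.83,71.16,140.29,269.18,117.66,154.24])
def fk(q,P,S):
    q=np.radians(q); d1,L1,a1,L2,a2,L3,a3,off=P
    T=R.from_euler('z',S[0]*q[0]).as_matrix(); p=np.array([0,0,d1])
    for (b,ax),t,l in zip([('y',1),('z',S[1]),('y',1),('z',S[2]),('y',1),('z',S[3])],q[1:],[(0,0,0),(a1,0,L1),(-a1,0,0),(a2,0,L2),(a3,0,0),(0,0,L3)]):
        T=T@R.from_euler(b,ax*t).as_matrix(); p=p+T@np.array(l)
    T=T@R.from_euler('z',off).as_matrix()
    return p,T
def res(P,S):
    o=[]
    for q,x,e in D:
        p,T=fk(q,P,S); Tm=R.from_euler('xyz',e,degrees=True).as_matrix()
        o+=list(p-x)+list(.3*R.from_matrix(T.T@Tm).as_rotvec())
    return np.array(o)
if __name__=='__main__':
    best=None
    for S in itertools.product([1,-1],repeat=4):
        for off in (0,1.57,-1.57,3.1):
            r=least_squares(res,[.3,.35,0,.35,0,.2,0,off],args=(S,),loss='soft_l1',f_scale=.05)
            if best is None or r.cost<best[0]: best=(r.cost,S,r.x)
    print(best, np.abs(res(best[2],best[1])).max())
    np.save('kp.npy',np.array([*best[2],*best[1]]))
E
python3 kin.py
```

```text
(np.float64(0.0011187800850671623), (-1, -1, -1, -1), array([ 0.0543034 ,  0.47899685, -0.0076592 ,  0.57201288,  0.0878448 ,
        0.06604162,  0.03970514,  1.57080153])) 0.024510546350138107
```

```bash
cat > kin2.py <<'E'
from kin import *
def frames(q):
    q=np.radians(q); T=np.eye(3); out=[]
    for b,t in zip('zyzyzyz',[-q[0],q[1],-q[2],q[3],-q[4],q[5],-q[6]]):
        T=T@R.from_euler(b,t).as_matrix(); out.append(T)
    return out
OFF=R.from_euler('z',np.pi/2).as_matrix()
IDX=[(0,'x'),(0,'z'),(2,'x'),(2,'z'),(3,'x'),(4,'x'),(4,'z'),(5,'x'),(6,'z')]
def row(q):
    F=frames(q); return np.stack([F[i][:,'xyz'.index(a)] for i,a in IDX],1)
A=np.vstack([row(q) for q,_,_ in D]); b=np.concatenate([x for _,x,_ in D])
lam=1e-3
x0=np.array([0,.3,0,.35,0,0,.35,0,.15])
X=x0+np.linalg.lstsq(np.vstack([A,lam*np.eye(len(IDX))]),np.concatenate([b-A@x0,np.zeros(len(IDX))]),rcond=None)[0]
def fk2(q): return row(q)@X, frames(q)[-1]@OFF
if __name__=='__main__':
    print(dict(zip(IDX,X.round(4)))); print((A@X-b).reshape(-1,3).round(4))
    for q,x,e in D: print(np.degrees(R.from_matrix(fk2(q)[1].T@R.from_euler('xyz',e,degrees=True).as_matrix()).as_rotvec()).round(2))
E
python3 kin2.py
```

```text
{(0, 'x'): np.float64(0.0212), (0, 'z'): np.float64(0.2972), (2, 'x'): np.float64(0.0113), (2, 'z'): np.float64(0.4672), (3, 'x'): np.float64(-0.0144), (4, 'x'): np.float64(0.0108), (4, 'z'): np.float64(0.549), (5, 'x'): np.float64(0.0708), (6, 'z'): np.float64(0.3961)}
[[ 0.0232  0.0089 -0.0012]
 [ 0.001   0.0028  0.0037]
 [ 0.0009  0.0005  0.0019]
 [ 0.0028 -0.0026 -0.0001]
 [-0.0021 -0.001  -0.0022]
 [ 0.001   0.0001 -0.0024]
 [-0.0005 -0.001   0.0004]
 [ 0.0003  0.0009 -0.0001]]
[-0.  0. -0.]
[-0.04  0.    0.01]
[0.02 0.05 0.06]
[ 0.09  0.   -0.11]
[ 0.   -0.05 -0.03]
[ 0.01 -0.07  0.08]
[-0.02 -0.03 -0.03]
[ 0.01 -0.03  0.01]
```

```bash
sed -i "s/(6,'z')\]/(6,'z'),(1,'y'),(5,'y'),(3,'y')]/; s/,0,.15\])/,0,.15,0,0,0])/" kin2.py; python3 kin2.py | head -9
```

```text
{(0, 'x'): np.float64(-0.0002), (0, 'z'): np.float64(0.2511), (2, 'x'): np.float64(-0.0012), (2, 'z'): np.float64(0.4681), (3, 'x'): np.float64(0.0016), (4, 'x'): np.float64(-0.0029), (4, 'z'): np.float64(0.5111), (5, 'x'): np.float64(-0.0029), (6, 'z'): np.float64(0.3586), (1, 'y'): np.float64(-0.0157), (5, 'y'): np.float64(0.001), (3, 'y'): np.float64(-0.012)}
[[-0.0001 -0.0001 -0.    ]
 [-0.0002  0.0005 -0.    ]
 [ 0.0001  0.0004 -0.0001]
 [ 0.0002 -0.0006  0.0001]
 [ 0.0001 -0.0003  0.0001]
 [ 0.0002  0.0004 -0.0001]
 [-0.0001 -0.0003  0.0003]
 [-0.0002  0.     -0.0002]]
```

```bash
cat > sim.py <<'E'
from kin2 import *
Ld=[ -163.93]
def err(q,p,T):
    pp,TT=fk2(q); return np.concatenate([p-pp, R.from_matrix(T@TT.T).as_rotvec()])
def jac(q):
    p0,T0=fk2(q); J=np.zeros((6,7))
    for i in range(7):
        d=q.copy(); d[i]+=.01; p,T=fk2(d); J[:3,i]=(p-p0)/.01; J[3:,i]=R.from_matrix(T@T0.T).as_rotvec()/.01
    return J
def solve(q,p,T,mode,n=10,lam=1e-4):
    q=np.array(q,float)
    for _ in range(n):
        e=err(q,p,T); J=jac(q)*57.3; act=np.ones(7,bool)
        for k in range(4):
            Ja=J[:,act]; d=np.zeros(7); d[act]=np.degrees(Ja.T@np.linalg.solve(Ja@Ja.T+lam*np.eye(6),e))
            if mode=='clip': break
            bad=act&(((q+d)<LO+.05)|((q+d)>HI-.05))
            if not bad.any(): break
            act&=~bad
        q=np.clip(q+d,LO+.05,HI-.05)
    return q
def run(q,rows,mode,lam=1e-4,rebase=False,verbose=False):
    q=np.array(q,float); p,T=fk2(q)
    for w,d in rows:
        p=p+T@(np.array(d)/100); T=T@R.from_rotvec(w).as_matrix()
        q=solve(q,p,T,mode,lam=lam)
        if rebase: p,T=fk2(q)
    return q
if __name__=='__main__':
    Z=[0,0,0]; a=[.02,-.006,0]
    r1=[(Z,[-1,.5,0]),(Z,[-1,1,0])]+[(a,[-1,1,0])]*5+[(Z,[-1,1,0])]*3+[(Z,[-.5,.5,0])]
    r2=[(Z,[v,0,0]) for v in (-1,-2,-3,-3,-3,-2,-1)]
    # healthy leg: hub yaw0 -> rotate 90 -> head
    r0=[([0,0,-.1428],Z)]*11+[(Z,[v,-.6,0]) for v in (-3,-3.5,-3.5,-3.5,-3.5,-3.5,-3.5,-3,-2.6)]+[(Z,[0,0,.5])]*2
    for lam in (1e-6,1e-4,1e-3,1e-2):
      print('healthy',lam,run(D[1][0],r0,'act',lam).round(1),D[2][0])
    for mode in('clip','act'):
      for rb in (0,1):
        for lam in (1e-6,1e-3,1e-2):
          print(mode,rb,lam,run(D[5][0],r1,mode,lam,rb).round(1),run(D[6][0],r2,mode,lam,rb).round(1))
    print(D[6][0],D[7][0])
E
python3 sim.py
```

```text
healthy 1e-06 [ 66.2   2.4 -57.8 101.    2.1  77.7   7.9] [66.3, 2.5, -58.3, 101, 2.2, 77.7, 7.8]
healthy 0.0001 [ 66.2   2.4 -57.8 101.    2.1  77.7   7.9] [66.3, 2.5, -58.3, 101, 2.2, 77.7, 7.8]
healthy 0.001 [ 66.1   2.4 -57.7 101.    2.1  77.7   7.9] [66.3, 2.5, -58.3, 101, 2.2, 77.7, 7.8]
healthy 0.01 [ 65.7   2.4 -57.3 101.    2.   77.7   7.9] [66.3, 2.5, -58.3, 101, 2.2, 77.7, 7.8]
clip 0 1e-06 [ 48.5  27.5 -74.7  78.5  26.4  92.8 -22.6] [ 89.5   4.6 -78.5  91.    2.8  82.9  11.1]
clip 0 0.001 [ 48.   26.8 -73.5  78.5  25.6  92.5 -22. ] [ 89.5   4.6 -78.4  91.    2.8  82.9  11.1]
clip 0 0.01 [114.4 -17.2 -79.2  87.8 -22.9  88.6  15. ] [ 89.8   4.7 -78.8  91.1   2.9  82.9  11. ]
clip 1 1e-06 [ 87.   14.7 -75.3  80.4  15.1  89.3 -14. ] [ 97.9   1.4 -79.2  91.1  -0.8  82.8  14.3]
clip 1 0.001 [ 79.5  16.1 -75.   80.3  16.4  89.6 -15.1] [ 98.1   1.  -79.2  91.2  -1.2  82.8  14.6]
clip 1 0.01 [ 78.6  12.9 -75.5  83.9  12.8  88.  -12.8] [100.6  -2.6 -79.2  92.1  -5.   82.7  18. ]
act 0 1e-06 [ 83.3 -17.2 -79.2  96.6 -19.1  83.9   5.6] [109.7 -17.  -79.2  93.5 -20.2  85.2  31.2]
act 0 0.001 [ 91.4 -17.2 -79.2  93.7 -17.7  87.2  13. ] [109.7 -17.1 -79.2  93.5 -20.3  85.2  31.3]
act 0 0.01 [ 91.4 -17.2 -79.2  93.7 -17.7  87.2  13. ] [ 89.7   4.7 -78.7  91.1   2.9  82.9  11. ]
act 1 1e-06 [ 92.6 -17.2 -79.2  93.4 -18.   87.5  14.1] [109.9 -17.  -79.2  93.5 -20.3  85.2  31.4]
act 1 0.001 [ 92.6 -17.2 -79.2  93.4 -18.   87.5  14.1] [109.9 -17.1 -79.2  93.5 -20.3  85.3  31.4]
act 1 0.01 [ 92.5 -17.1 -79.2  93.4 -17.9  87.5  14. ] [ 96.8  -2.7 -79.1  92.7  -5.   82.7  18. ]
[92.7, -17.2, -79.2, 93.4, -18.9, 84.9, 14.1] [110.2, -17.2, -79.1, 93.6, -20.6, 84.7, 31.7]
```

```bash
cat > plan.py <<'E'
from sim import *
rng=np.random.default_rng(0); q0=np.array(D[7][0],float); out=[]
import time; t0=time.time()
def step(q,w,d,n):
    for _ in range(n):
        p,T=fk2(q); p=p+T@(np.array(d)/100); T=T@R.from_rotvec(w).as_matrix()
        q2=solve(q,p,T,'act',n=2,lam=1e-5)
        if np.abs(q2-q).max()>10: return None
        q=q2
        P,T=fk2(q)
        if P[2]<.29 or P[2]>.55 or -T[2,2]<np.cos(.5) or np.hypot(P[0],P[1])>.8: return None
    return q
while time.time()-t0<240:
    segs=[]; q=q0.copy()
    for k in range(3):
        w=rng.choice([0,0,1],3)*rng.uniform(-.05,.05,3); w[2]*=2; d=rng.choice([0,1,1],3)*rng.uniform(-3,3,3); n=int(rng.integers(3,10))
        q=step(q,w,d,n)
        if q is None: break
        segs.append((w.round(3).tolist(),d.round(1).tolist(),n))
        P,T=fk2(q); m=min(q[2]+79.2,(q[1]+17.3)); out.append((m,q.round(0).tolist(),P.round(2).tolist(),list(segs)))
out.sort(key=lambda o:-o[0])
print(len(out))
for o in out[:6]: print(o)
E
python3 plan.py
```

```text
4006
(np.float64(31.656259909325676), [59.0, 14.0, -38.0, 78.0, 6.0, 84.0, -5.0], [0.56, -0.31, 0.35], [([0.0, -0.0, 0.039], [2.0, -0.0, 0.0], 6), ([0.0, 0.0, 0.03], [-2.0, -0.7, 0.0], 9), ([0.0, -0.0, -0.005], [-0.6, 2.7, -0.0], 8)])
(np.float64(30.083756480445928), [50.0, 26.0, -49.0, 68.0, -6.0, 89.0, 6.0], [0.67, -0.07, 0.39], [([0.001, 0.0, -0.0], [-0.0, 2.9, 0.0], 4), ([-0.0, 0.0, -0.0], [0.6, -1.1, 0.0], 7), ([0.0, 0.048, -0.0], [-0.0, 2.6, 0.0], 9)])
(np.float64(28.638883544527538), [90.0, 25.0, -51.0, 71.0, -4.0, 100.0, 69.0], [0.41, -0.43, 0.37], [([-0.0, 0.017, -0.077], [0.6, -0.6, -0.1], 6), ([-0.025, 0.0, 0.0], [-2.3, -2.0, -0.0], 8), ([-0.0, 0.039, -0.0], [-1.5, -0.0, -1.6], 5)])
(np.float64(28.15534629524371), [87.0, 11.0, -43.0, 79.0, -5.0, 96.0, 87.0], [0.39, -0.39, 0.39], [([-0.0, 0.02, -0.095], [-0.0, -0.0, 0.4], 8), ([-0.029, -0.0, -0.0], [0.8, -2.4, -2.3], 9), ([0.027, -0.0, -0.0], [-2.8, 0.0, 0.9], 7)])
(np.float64(27.442142936531447), [96.0, 10.0, -39.0, 69.0, -14.0, 105.0, 37.0], [0.32, -0.44, 0.49], [([-0.018, -0.0, -0.043], [-1.5, -1.9, -1.6], 6), ([-0.0, 0.0, 0.072], [-1.9, 0.6, 0.0], 8), ([0.0, 0.049, 0.0], [-1.7, -1.9, -2.3], 4)])
(np.float64(26.15102172199351), [42.0, 9.0, -51.0, 79.0, 8.0, 73.0, -8.0], [0.69, 0.01, 0.44], [([0.0, 0.006, -0.0], [1.3, 2.1, -0.0], 6), ([-0.032, -0.0, -0.0], [2.5, -0.0, 0.0], 8), ([-0.0, 0.0, 0.0], [-2.1, 2.4, 0.0], 7)])
```

Emit:
{"api": "drive_tool", "payload": {
  "angular": [
    [0, 0, 0.039],
    [0, 0, 0.039],
    [0, 0, 0.039],
    [0, 0, 0.039],
    [0, 0, 0.039],
    [0, 0, 0.039],
    [0, 0, 0.03],
    [0, 0, 0.03],
    [0, 0, 0.03],
    [0, 0, 0.03],
    [0, 0, 0.03],
    [0, 0, 0.03],
    [0, 0, 0.03],
    [0, 0, 0.03],
    [0, 0, 0.03]
  ],
  "delta_pos": [
    [2, 0, 0],
    [2, 0, 0],
    [2, 0, 0],
    [2, 0, 0],
    [2, 0, 0],
    [2, 0, 0],
    [-2, -0.7, 0],
    [-2, -0.7, 0],
    [-2, -0.7, 0],
    [-2, -0.7, 0],
    [-2, -0.7, 0],
    [-2, -0.7, 0],
    [-2, -0.7, 0],
    [-2, -0.7, 0],
    [-2, -0.7, 0]
  ],
  "gripper": [2.8, 2.8, 2.8, 2.8, 2.8, 2.8, 2.8, 2.8, 2.8, 2.8, 2.8, 2.8, 2.8, 2.8, 2.8]
}}

```text
time_s: 63.75
tool_pos: [0.3947, -0.1651, 0.3327]
tool_rot: [174.8, -3.4, 61.3]
force: [-0.3, 0.3, -0.2]
grip_width: 0.0329
grasp_force: 20.0
```

```bash
python3 st.py
python3 - <<'E'
from plan import *
E
true
```

```text
63.75 [ 66.9 -17.1 -35.4 105.5 -13.6  83.6   4.4] [ 0.3947 -0.1651  0.3327] [174.78  -3.45  61.29] [-0.3  0.3 -0.2] 0.03288900932040984
tool rotvec to level [ 0.1042 -0.0361 -0.5034] shift cm [36.45  1.57  4.64]
3989
(np.float64(31.656259909325676), [59.0, 14.0, -38.0, 78.0, 6.0, 84.0, -5.0], [0.56, -0.31, 0.35], [([0.0, -0.0, 0.039], [2.0, -0.0, 0.0], 6), ([0.0, 0.0, 0.03], [-2.0, -0.7, 0.0], 9), ([0.0, -0.0, -0.005], [-0.6, 2.7, -0.0], 8)])
(np.float64(30.083756480445928), [50.0, 26.0, -49.0, 68.0, -6.0, 89.0, 6.0], [0.67, -0.07, 0.39], [([0.001, 0.0, -0.0], [-0.0, 2.9, 0.0], 4), ([-0.0, 0.0, -0.0], [0.6, -1.1, 0.0], 7), ([0.0, 0.048, -0.0], [-0.0, 2.6, 0.0], 9)])
(np.float64(28.638883544527538), [90.0, 25.0, -51.0, 71.0, -4.0, 100.0, 69.0], [0.41, -0.43, 0.37], [([-0.0, 0.017, -0.077], [0.6, -0.6, -0.1], 6), ([-0.025, 0.0, 0.0], [-2.3, -2.0, -0.0], 8), ([-0.0, 0.039, -0.0], [-1.5, -0.0, -1.6], 5)])
(np.float64(28.15534629524371), [87.0, 11.0, -43.0, 79.0, -5.0, 96.0, 87.0], [0.39, -0.39, 0.39], [([-0.0, 0.02, -0.095], [-0.0, -0.0, 0.4], 8), ([-0.029, -0.0, -0.0], [0.8, -2.4, -2.3], 9), ([0.027, -0.0, -0.0], [-2.8, 0.0, 0.9], 7)])
(np.float64(27.442142936531447), [96.0, 10.0, -39.0, 69.0, -14.0, 105.0, 37.0], [0.32, -0.44, 0.49], [([-0.018, -0.0, -0.043], [-1.5, -1.9, -1.6], 6), ([-0.0, 0.0, 0.072], [-1.9, 0.6, 0.0], 8), ([0.0, 0.049, 0.0], [-1.7, -1.9, -2.3], 4)])
(np.float64(26.15102172199351), [42.0, 9.0, -51.0, 79.0, 8.0, 73.0, -8.0], [0.69, 0.01, 0.44], [([0.0, 0.006, -0.0], [1.3, 2.1, -0.0], 6), ([-0.032, -0.0, -0.0], [2.5, -0.0, 0.0], 8), ([-0.0, 0.0, 0.0], [-2.1, 2.4, 0.0], 7)])
```

```bash
cat > path.py <<'E'
from sim import *
from cell import telemetry
def go(q,pos,yaw,n):
    "n equal rows from the reached pose to pos,yaw level; returns q, rows"
    p,T=fk2(q); Tt=R.from_euler('xyz',[180,0,yaw],degrees=True).as_matrix()
    w=R.from_matrix(T.T@Tt).as_rotvec()/n; st=(np.array(pos)-p)/n; mx=0
    for _ in range(n):
        p,T=fk2(q); q2=solve(q,p+st,T@R.from_rotvec(w).as_matrix(),'act',n=3,lam=1e-6); mx=max(mx,np.abs(q2-q).max()); q=q2
    p,T=fk2(q); return q,mx.round(1),p.round(3),R.from_matrix(T.T@Tt).magnitude().round(3)
E
python3 - <<'E'
from path import *
q0=telemetry.get_obs()['qpos']
for yaw in (30,60,90):
  for xm in (.58,.66):
    q=q0; print('yaw',yaw,xm)
    for pos,n in [((.56,-.2,.33),12),((xm,0,.33),10),((.5882,.1468,.31),8),((.5882,.1468,.2),8)]:
        q,mx,p,e=go(q,pos,yaw,n); print(q.round(0),mx,p,e)
E
```

```text
yaw 30 0.58Traceback (most recent call last):
  File "<stdin>", line 7, in <module>
  File "path.py", line 9, in go
    p,T=fk2(q); return q,mx.round(1),p.round(3),R.from_matrix(T.T@Tt).magnitude().round(3)
                                                ^^^^^^^^^^^^^^^^^^^^^^^^^^^^^^^^^^^^^^^
AttributeError: 'float' object has no attribute 'round'
```

```bash
sed -i 's/R.from_matrix(T.T@Tt).magnitude().round(3)/round(float(R.from_matrix(T.T@Tt).magnitude()),3)/' path.py
python3 - <<'E'
from path import *
q0=telemetry.get_obs()['qpos']
for yaw in (30,60,90):
  for xm in (.58,.66):
    q=q0; print('yaw',yaw,xm)
    for pos,n in [((.56,-.2,.33),12),((xm,0,.33),10),((.5882,.1468,.31),8),((.5882,.1468,.2),8)]:
        q,mx,p,e=go(q,pos,yaw,n); print(q.round(0),mx,p,e)
E
```

```text
yaw 30 0.58
[ 57.  15. -49.  81.  12.  89. -51.] 5.0 [ 0.56 -0.2   0.33] 0.0
[ 43.  15. -55.  83.  12.  88. -71.] 2.2 [0.58 0.   0.33] 0.0
[ 28.  20. -57.  81.  16.  88. -88.] 2.1 [0.588 0.147 0.31 ] 0.0
[ 27.  23. -55.  91.  19.  76. -90.] 1.5 [0.588 0.147 0.2  ] 0.0
yaw 30 0.66
[ 57.  15. -49.  81.  12.  89. -51.] 5.0 [ 0.56 -0.2   0.33] 0.0
[ 33.  26. -51.  71.  20.  92. -75.] 2.7 [ 0.66 -0.    0.33] 0.0
[ 27.  19. -55.  81.  16.  87. -88.] 1.8 [0.588 0.147 0.31 ] 0.0
[ 26.  22. -54.  91.  19.  76. -90.] 1.5 [0.588 0.147 0.2  ] 0.0
yaw 60 0.58
[ 56.  15. -48.  81.  11.  88. -21.] 2.9 [ 0.56 -0.2   0.33] 0.0
[ 42.  14. -54.  83.  11.  88. -41.] 2.2 [0.58 0.   0.33] 0.0
[ 27.  19. -56.  81.  16.  87. -58.] 2.1 [0.588 0.147 0.31 ] 0.0
[ 27.  23. -54.  91.  19.  76. -60.] 1.5 [0.588 0.147 0.2  ] 0.0
yaw 60 0.66
[ 56.  15. -48.  81.  11.  88. -21.] 2.9 [ 0.56 -0.2   0.33] 0.0
[ 32.  25. -50.  71.  19.  92. -45.] 2.7 [ 0.66 -0.    0.33] 0.0
[ 26.  19. -55.  81.  15.  87. -58.] 1.8 [0.588 0.147 0.31 ] 0.0
[ 26.  22. -53.  91.  18.  76. -60.] 1.5 [0.588 0.147 0.2  ] 0.0
yaw 90 0.58
[ 55.  15. -47.  81.  11.  88.   9.] 2.8 [ 0.56 -0.2   0.33] 0.0
[ 41.  14. -53.  83.  11.  88. -11.] 2.2 [ 0.58 -0.    0.33] 0.0
[ 27.  19. -55.  81.  16.  87. -28.] 2.1 [0.588 0.147 0.31 ] 0.0
[ 26.  22. -54.  91.  18.  76. -30.] 1.5 [0.588 0.147 0.2  ] 0.0
yaw 90 0.66
[ 55.  15. -47.  81.  11.  88.   9.] 2.8 [ 0.56 -0.2   0.33] 0.0
[ 32.  25. -49.  71.  19.  92. -14.] 2.7 [ 0.66 -0.    0.33] 0.0
[ 26.  19. -54.  82.  15.  87. -27.] 1.8 [0.588 0.147 0.31 ] 0.0
[ 25.  22. -52.  91.  18.  76. -29.] 1.5 [0.588 0.147 0.2  ] 0.0
```

Emit:
{"api": "drive_tool", "payload": {
  "angular": [
    [0, 0, 0],
    [0, 0, 0],
    [0, 0, 0],
    [0, 0, 0],
    [0.0208, -0.0072, -0.1],
    [0.0208, -0.0072, -0.1],
    [0.0208, -0.0072, -0.1],
    [0.0208, -0.0072, -0.1],
    [0.0208, -0.0072, -0.1],
    [0, 0, 0],
    [0, 0, 0],
    [0, 0, 0],
    [0, 0, 0]
  ],
  "delta_pos": [
    [0, 2, 0],
    [0, 2.5, 0],
    [0, 2.5, 0],
    [0, 2.5, 0],
    [0, 1, 0],
    [0, 0, 0],
    [0, 0, 0],
    [0, 0, 0],
    [0, 0, 0],
    [0, 2, 0],
    [0, 3, 0],
    [0, 2, 0],
    [0, 0, 0]
  ],
  "gripper": [2.8, 2.8, 2.8, 2.8, 2.8, 2.8, 2.8, 2.8, 2.8, 2.8, 2.8, 2.8, 2.8]
}}

```text
time_s: 65.05
tool_pos: [0.5586, -0.2147, 0.3414]
tool_rot: [180.0, -0.2, 90.0]
force: [0.4, -0.2, 0.3]
grip_width: 0.033
grasp_force: 20.0
```

```bash
python3 st.py
```

```text
65.05 [ 56.4  15.4 -46.9  79.6  11.   89.7  10.5] [ 0.5586 -0.2147  0.3414] [179.95  -0.2   89.99] [ 0.4 -0.2  0.3] 0.03300483459583013
tool rotvec to level [ 0.0008 -0.0034 -0.0002] shift cm [36.13  2.96  3.26]
```

Emit:
{"api": "drive_tool", "payload": {
  "angular": [
    [0, 0, 0],
    [0, 0, 0],
    [0, 0, 0],
    [0, 0, 0],
    [0, 0, 0],
    [0, 0, 0],
    [0, 0, 0],
    [0, 0, 0],
    [0, 0, 0],
    [0, 0, 0],
    [0, 0, 0],
    [0, 0, 0],
    [0, 0, 0],
    [0, 0, 0],
    [0, 0, 0],
    [0, 0, 0],
    [0, 0, 0],
    [0, 0, 0]
  ],
  "delta_pos": [
    [1, 0.1, 0],
    [2, 0.2, 0],
    [3, 0.2, 0.2],
    [3.5, 0.3, 0.3],
    [3.5, 0.3, 0.3],
    [3.5, 0.3, 0.3],
    [3.5, 0.3, 0.3],
    [3.5, 0.3, 0.3],
    [3.5, 0.3, 0.3],
    [3.5, 0.2, 0.3],
    [2.8, 0.2, 0.3],
    [1.8, 0.2, 0.3],
    [0.8, 0.06, 0.1],
    [0.25, 0, 0],
    [0, 0, 0],
    [0, 0, 0],
    [0, 0, 0],
    [0, 0, 0]
  ],
  "gripper": [2.8, 2.8, 2.8, 2.8, 2.8, 2.8, 2.8, 2.8, 2.8, 2.8, 2.8, 2.8, 2.8, 2.8, 2.8, 2.8, 2.8, 2.8]
}}

```text
time_s: 66.85
tool_pos: [0.5876, 0.1443, 0.3126]
tool_rot: [180.0, 0.0, 89.7]
force: [0.5, -0.0, -1.3]
grip_width: 0.0332
grasp_force: 20.0
```

```bash
python3 st.py
python3 - <<'E'
from h import *
p=eyes.read_camera('wrist');S=eyes.read_camera('side')
cv2.imwrite('pics/w9.png',np.hstack([p['pixels'],cv2.resize(S['pixels'][70:220,180:300],(307,384))])[:,:,::-1][:, :800])
E
```

```text
66.85 [ 27.2  19.  -55.6  81.5  15.6  87.6 -27.9] [0.5876 0.1443 0.3126] [1.7996e+02 3.0000e-02 8.9700e+01] [ 0.5 -0.  -1.3] 0.033156011552594115
tool rotvec to level [ 0.0006  0.0005 -0.0052] shift cm [0.25 0.06 0.25]
```

View pics/w9.png

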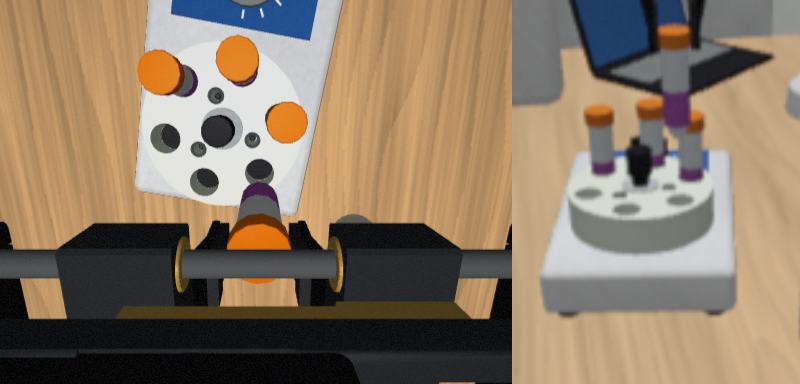

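Three tubes stand upright, and the fourth hangs over the free bore at (259,171). I'm lowering it.

Emit:
{"api": "drive_tool", "payload": {
  "angular": [
    [0, 0, 0],
    [0, 0, 0],
    [0, 0, 0],
    [0, 0, 0],
    [0, 0, 0],
    [0, 0, 0],
    [0, 0, 0],
    [0, 0, 0],
    [0, 0, 0]
  ],
  "delta_pos": [
    [0, 0.05, 0.5],
    [0, 0, 1],
    [0, 0, 1.5],
    [0, 0, 1.3],
    [0, 0, 0.8],
    [0, 0, 0.5],
    [0, 0, 0.2],
    [0, 0, 0],
    [0, 0, 0]
  ],
  "gripper": [2.8, 2.8, 2.8, 2.8, 2.8, 2.8, 2.8, 2.8, 2.8]
}}

```text
time_s: 67.85
tool_pos: [0.5882, 0.1454, 0.255]
tool_rot: [179.9, -0.0, 89.8]
force: [0.7, 0.3, -1.2]
grip_width: 0.0331
grasp_force: 20.0
```

Emit:
{"api": "drive_tool", "payload": {
  "angular": [
    [0, 0, 0],
    [0, 0, 0],
    [0, 0, 0],
    [0, 0, 0],
    [0, 0, 0],
    [0, 0, 0],
    [0, 0, 0],
    [0, 0, 0],
    [0, 0, 0],
    [0, 0, 0],
    [0, 0, 0],
    [0, 0, 0]
  ],
  "delta_pos": [
    [0.1, 0, 0.5],
    [0.02, 0, 0.8],
    [0, 0, 0.8],
    [0, 0, 0.6],
    [0, 0, 0.6],
    [0, 0, 0.5],
    [0, 0, 0.5],
    [0, 0, 0.5],
    [0, 0, 0.4],
    [0, 0, 0.3],
    [0, 0, 0.1],
    [0, 0, 0]
  ],
  "gripper": [2.8, 2.8, 2.8, 2.8, 2.8, 2.8, 2.8, 2.8, 2.8, 2.8, 2.8, 2.8]
}}

```text
time_s: 69.05
tool_pos: [0.5879, 0.1464, 0.1984]
tool_rot: [180.0, 0.0, 89.8]
force: [0.8, -0.2, -0.5]
grip_width: 0.0331
grasp_force: 20.0
```

Emit:
{"api": "drive_tool", "payload": {
  "angular": [
    [0, 0, 0],
    [0, 0, 0],
    [0, 0, 0],
    [0, 0, 0],
    [0, 0, 0],
    [0, 0, 0],
    [0, 0, 0],
    [0, 0, 0],
    [0, 0, 0],
    [0, 0, 0],
    [0, 0, 0],
    [0, 0, 0],
    [0, 0, 0],
    [0, 0, 0],
    [0, 0, 0],
    [0, 0, 0],
    [0, 0, 0],
    [0, 0, 0],
    [0, 0, 0]
  ],
  "delta_pos": [
    [0, 0, 0.08],
    [0, 0, 0],
    [0, 0, 0],
    [0, 0, 0],
    [0, 0, 0],
    [0, 0, 0],
    [0, 0, -1],
    [0, 0, -2],
    [0, 0, -2.5],
    [0, 0, -2],
    [0, 0, -1.5],
    [1, 0, 0],
    [3, 0, 0],
    [4, 0, 0],
    [4, 0, 0],
    [3, 0, 0],
    [1, 0, 0],
    [0, 0, 0],
    [0, 0, 0]
  ],
  "gripper": [2.8, 2.8, 2.8, 3.7, 4.4, 4.4, 4.4, 4.4, 4.4, 4.4, 4.4, 4.4, 4.4, 4.4, 4.4, 4.4, 4.4, 4.4, 4.4]
}}

```text
time_s: 70.95
tool_pos: [0.5888, 0.3052, 0.2869]
tool_rot: [-180.0, 0.1, 89.7]
force: [-0.4, -0.2, 0.5]
grip_width: 0.0438
grasp_force: 0.0
```

```bash
python3 st.py
python3 - <<'E'
from h import *
import path as K
p=eyes.read_camera('wrist');S=eyes.read_camera('side')
cv2.imwrite('pics/w10.png',np.hstack([p['pixels'],cv2.resize(S['pixels'][70:220,180:300],(307,384))])[:,:,::-1][:, :800])
np.savez('w10.npz',**{k:np.array(v) for k,v in p.items()})
q=telemetry.get_obs()['qpos']
for pos,y,n in [((.579,.362,.29),135,10),((.579,.362,.115),135,12),((.579,.362,.115),89,10)]:
  q,mx,pp,e=K.go(q,pos,y,n);print(q.round(0),mx,pp,e)
E
```

```text
70.95 [  7.8  28.  -54.8  75.   22.6  88.2 -44.6] [0.5888 0.3052 0.2869] [-1.7999e+02  1.0000e-01  8.9740e+01] [-0.4 -0.2  0.5] 0.043812743393591494
tool rotvec to level [-0.0001  0.0018 -0.0046] shift cm [-1.585e+01  1.000e-02 -2.280e+00]
[  5.  34. -63.  71.  30.  91.  -7.] 3.8 [0.579 0.362 0.29 ] 0.0
[  6.  40. -59.  84.  35.  75. -11.] 1.5 [0.579 0.362 0.115] 0.0
[  1.  36. -50.  85.  28.  73. -53.] 4.2 [0.579 0.362 0.115] 0.0
```

View pics/w10.png

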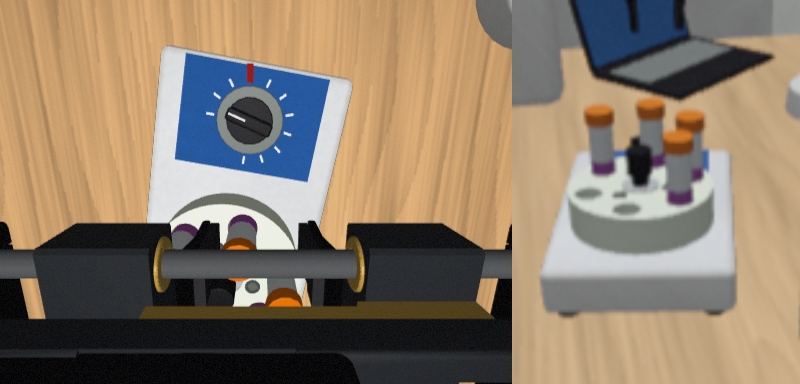

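All four tubes stand seated. The dial ring's centre is at (249,120), the white pointer runs (229,115)–(245,121), and the red mark is at (250,73).

Run:
```python
from h import *
p=dict(np.load('w10.npz'))
g=cv2.cvtColor(p['pixels'],cv2.COLOR_RGB2HSV)
sub=g[95:145,215:285]; 
m=((sub[:,:,1]<70)&(sub[:,:,2]>170)).astype(np.uint8); n,l,st,ce=cv2.connectedComponentsWithStats(m)
for i in range(1,n):
  if 8<st[i,4]<200:
    ys,xs=np.where(l==i); X=np.array([onz(p,(x+215,y+95),.114)[:2] for x,y in zip(xs,ys)]); c=X.mean(0); v=np.linalg.svd(X-c)[2][0]
    print(st[i,4],ce[i]+[215,95],c.round(4),np.degrees(np.arctan2(v[1],v[0])).round(1))
print('ring',onz(p,(249.5,120),.072)[:2], 'red mark',[onz(p,u,.07)[:2].round(4) for u in ((250,64),(250,82))])
c=np.array([.549+.17*np.sin(np.radians(10.4)),.1949+.17*np.cos(np.radians(10.4))]);print('hub based',c)
d=onz(p,(250,73),.07)[:2]-c;print(np.degrees(np.arctan2(d[1],d[0])))
```

```text
15 [217.8  96.4] [0.549 0.387] -32.6
15 [281.8         96.93333333] [0.6121 0.3862] -139.5
39 [236.20512821 116.61538462] [0.5667 0.3675] -24.0
ring [0.57871915 0.36260892] red mark [array([0.58  , 0.4222]), array([0.5797, 0.4036])]
hub based [0.57968825 0.36210715]
89.81561077692585
```

Emit:
{"api": "drive_tool", "payload": {
  "angular": [
    [0, 0, 0],
    [0, 0, 0],
    [0, 0, 0],
    [0, 0, -0.1],
    [0, 0, -0.14],
    [0, 0, -0.14],
    [0, 0, -0.14],
    [0, 0, -0.14],
    [0, 0, -0.13],
    [0, 0, 0],
    [0, 0, 0],
    [0, 0, 0],
    [0, 0, 0],
    [0, 0, 0],
    [0, 0, 0],
    [0, 0, 0],
    [0, 0, 0],
    [0, 0, 0]
  ],
  "delta_pos": [
    [1.5, -0.3, 0],
    [2.5, -0.4, 0],
    [1.7, -0.26, 0],
    [0, 0, 0],
    [0, 0, 0],
    [0, 0, 0],
    [0, 0, 0],
    [0, 0, 0],
    [0, 0, 0],
    [0, 0, 1],
    [0, 0, 2],
    [0, 0, 2.5],
    [0, 0, 2.5],
    [0, 0, 2],
    [0, 0, 1.5],
    [0, 0, 0.5],
    [0, 0, 0],
    [0, 0, 0]
  ],
  "gripper": [5, 5, 5, 5, 5, 5, 5, 5, 5, 5, 5, 5, 5, 5, 5, 5, 5, 5]
}}

```text
time_s: 72.85
tool_pos: [0.5796, 0.3638, 0.1687]
tool_rot: [179.9, 0.0, 135.0]
force: [0.4, 0.6, -0.0]
grip_width: 0.0497
grasp_force: 0.0
```

Emit:
{"api": "drive_tool", "payload": {
  "angular": [
    [0, 0, 0],
    [0, 0, 0],
    [0, 0, 0],
    [0, 0, 0],
    [0, 0, 0],
    [0, 0, 0],
    [0, 0, 0],
    [0, 0, 0],
    [0, 0, 0]
  ],
  "delta_pos": [
    [-0.08, -0.1, 0.7],
    [0, 0, 1.4],
    [0, 0, 1.5],
    [0, 0, 1.2],
    [0, 0, 0.8],
    [0, 0, 0.4],
    [0, 0, 0.2],
    [0, 0, 0],
    [0, 0, 0]
  ],
  "gripper": [5, 5, 5, 5, 5, 5, 5, 5, 5]
}}

```text
time_s: 73.75
tool_pos: [0.5793, 0.3625, 0.1062]
tool_rot: [179.9, 0.0, 135.1]
force: [0.3, 0.8, -0.4]
grip_width: 0.05
grasp_force: 0.0
```

Emit:
{"api": "drive_tool", "payload": {
  "angular": [
    [0, 0, 0],
    [0, 0, 0],
    [0, 0, 0],
    [0, 0, 0],
    [0, 0, 0],
    [0, 0, 0],
    [0, 0, 0],
    [0, 0, 0],
    [0, 0, 0],
    [0, 0, 0]
  ],
  "delta_pos": [
    [0, 0, 0],
    [0, 0, 0],
    [0, 0, 0],
    [0, 0, 0],
    [0, 0, 0],
    [0, 0, 0],
    [0, 0, 0],
    [0, 0, 0],
    [0, 0, 0],
    [0, 0, 0]
  ],
  "gripper": [3.5, 2.5, 1, 1, 1, 1, 1, 1, 1, 1],
  "squeeze": 15
}}

```text
time_s: 74.75
tool_pos: [0.5792, 0.3622, 0.1057]
tool_rot: [180.0, 0.0, 135.0]
force: [1.6, -0.1, 0.5]
grip_width: 0.0138
grasp_force: 15.0
```

Emit:
{"api": "drive_tool", "payload": {
  "angular": [
    [0, 0, 0.06],
    [0, 0, 0.1],
    [0, 0, 0.12],
    [0, 0, 0.12],
    [0, 0, 0.12],
    [0, 0, 0.12],
    [0, 0, 0.1],
    [0, 0, 0.058],
    [0, 0, 0],
    [0, 0, 0],
    [0, 0, 0],
    [0, 0, 0]
  ],
  "delta_pos": [
    [0, 0, 0],
    [0, 0, 0],
    [0, 0, 0],
    [0, 0, 0],
    [0, 0, 0],
    [0, 0, 0],
    [0, 0, 0],
    [0, 0, 0],
    [0, 0, 0],
    [0, 0, 0],
    [0, 0, 0],
    [0, 0, 0]
  ],
  "gripper": [1, 1, 1, 1, 1, 1, 1, 1, 1, 1, 1, 1]
}}

```text
time_s: 75.95
tool_pos: [0.5787, 0.362, 0.1057]
tool_rot: [-180.0, 0.0, 89.4]
force: [-2.7, -1.9, 3.5]
grip_width: 0.0142
grasp_force: 15.0
```

Emit:
{"api": "drive_tool", "payload": {
  "angular": [
    [0, 0, 0],
    [0, 0, 0],
    [0, 0, 0],
    [0, 0, 0],
    [0, 0, 0],
    [0, 0, 0],
    [0, 0, 0],
    [0, 0, 0],
    [0, 0, 0],
    [0, 0, 0],
    [0, 0, 0],
    [0, 0, 0],
    [0, 0, 0],
    [0, 0, 0],
    [0, 0, 0]
  ],
  "delta_pos": [
    [0, 0, 0],
    [0, 0, 0],
    [0, 0, 0],
    [0, 0, 0],
    [0, 0, -1],
    [0, 0, -2],
    [0, 0, -3],
    [0, 0, -3],
    [0, 0, -3],
    [0, 0, -3],
    [0, 0, -2],
    [-1, 0, -1],
    [-2, 0, 0],
    [-2, 0, 0],
    [0, 0, 0]
  ],
  "gripper": [2.5, 4, 4, 4, 4, 4, 4, 4, 4, 4, 4, 4, 4, 4, 4]
}}

```text
time_s: 77.45
tool_pos: [0.5798, 0.3079, 0.2854]
tool_rot: [179.9, 0.2, 89.0]
force: [0.5, -0.6, -1.0]
grip_width: 0.0402
grasp_force: 0.0
```

Run:
```python
from h import *
p=eyes.read_camera('wrist');S=eyes.read_camera('side'); s=telemetry.get_obs(); print(s['time_s'],s['tool_pos'],s['tool_rot'],s['grip_width'])
cv2.imwrite('pics/w11.png',np.hstack([p['pixels'],cv2.resize(S['pixels'][70:220,180:300],(307,384))])[:,:,::-1][:, :800])
```

```text
77.55 [0.57853472 0.31137022 0.28540654] [1.79987659e+02 3.09907105e-02 8.92500168e+01] 0.040541886996261066
```

View pics/w11.png

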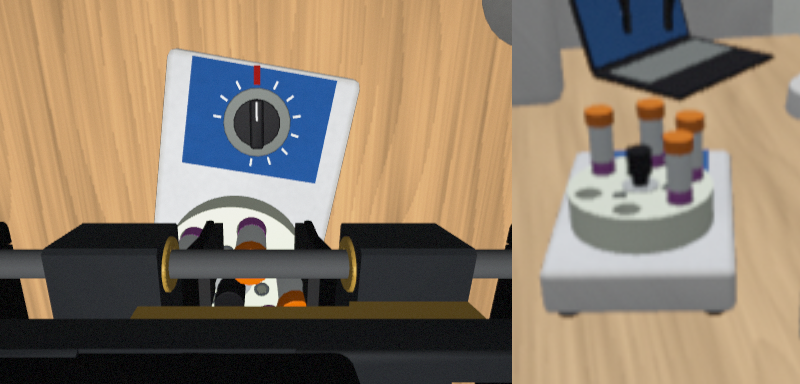

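The pointer at (256,110) points straight at the red mark (257,74). All four tubes are seated and the gripper is clear, so I'm handing in.

```bash
python3 -c "
from cell import env
print(env.sign_off())"
```

```text
the job is handed in; nothing more can be done
None
```

The job is handed in, but the sign-off returned no verdict: in the last pictures the head sits home on the studs, all four tubes stand seated in it, and the dial points at the red mark, with the bystanders left alone.

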